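Ready the glue-drying hood in a shoe workshop

TASK

Unscrew the eight-sided steel plug from the fan unit's inlet neck and lay it in the steel dish, stand every wooden shoe heel upright (rubber side down) in the aluminium tray, and slide the loaded tray fully home into the drying hood. Only when the plug is out and the loaded tray is home, twist the start key clockwise to its stop and let it spring back. Leave the other things on the bench where they are.

Things in the scene. Friction and masses are not known exactly. Their poses are not given: they have to be found in the camera images.
- plug: Loose steel screw plug, 180 g, at the start screwed into the neck, its axis level. Origin: centre of the head; x runs along the axis into the neck. Head: octagon 40 across flats, x -18 to 18; unturned, flats face y, z, diagonals. Then a collar d 38 to x 23.5 and a right-handed threaded shank d 30 to x 55 with a plain d 20 tip to x 73.5. It stays put when let go. It turns under 0.3 N m and cannot be pulled out unturned.
- fan_unit: Fixed grey box, 120 deep (x), 140 wide (y), 168 high. Origin: centre of its underside. A steel neck 52 in diameter sticks out 55 mm from its front face (front face at x = -60) towards -x, its level axis 125 above the bench.
- inlet_mouth (a point): Centre of the neck's open end (fan unit frame x -115, z 125). Axes as the fan unit: x runs into the neck. Plug fully in: its origin is 24 in front (x = -24). Turned anticlockwise seen facing the head it comes out 22 per turn; the thread lets go after about 0.6 turn (215 degrees, 13 out); then it sits loose in the neck and is drawn straight out 40 more.
- dish: Open steel dish, fixed to the bench, 130 (x) by 120 (y) outside, walls 4 thick and 26 high, inner floor at z = 4. Origin: centre of its underside.
- tray: Loose open aluminium tray, 400 g, 152 long (x) and 200 wide (y) outside, walls 4 thick, top at z = 18, inner floor at z = 6. Origin: centre of its footprint at bench height, z up. At its -x side a flat tongue leads to an upright black handle plate. It slides easily on slippery strips (friction about 0.2): push it, do not lift it; a light grip (25 N) is enough. Its +x end goes into the hood first.
- tray_handle (a point): Point on the tray's handle plate, at x = -136, z = 34 of the tray. The plate is 10 thick (x), 70 wide (y), from the bench up to z = 48; grip it from above across its thickness.
- hood: Fixed white drying hood with a clear window on top, open underneath: it stands on the bench and the tray slides along the bench into its open front. 170 deep (x), 236 wide (y), 100 high; opening 212 wide and 88 high, in the front face at x = -85; back stop at x = 67. Origin: centre of its footprint at bench height; x runs into the hood.
- hood_home (a point): Where the tray's origin lies when the tray is fully home against the back stop (hood frame x = -9, at bench height); axes as the hood. The tray's front edge is then flush with the hood's front and the handle stands out 60.
- start_box: Fixed grey control box, 90 (x) by 100 (y) by 50 high, with the start key on top. Origin: centre of its underside; at rest the key's bar lies along its x.
- start_key_grip (a point): Middle of the start key's upright black bar grip (64 long, 14 thick, 26 high, from z = 59 to 85 over the bench; this point at 75), on the vertical turning axis. Its x axis runs along the bar.
- start_key (a joint): Angle of the start key in rad: 0 at rest, grows clockwise seen from above, firm stop at 1.2. A light spring (about 0.2 N m at the stop) turns it back to 0 when it is let go.
- heel1: Loose wooden shoe heel with a thin dark rubber sole, D-shaped from above: 62 long (x), 44 wide (y), 38 high (z); 90 g. Origin: centre of its underside, z up. Rounded end towards +x, flat parallel sides at y = +-22. There are three or four such heels, all alike (None = not there this time).
- heel2: Loose wooden shoe heel with a thin dark rubber sole, D-shaped from above: 62 long (x), 44 wide (y), 38 high (z); 90 g. Origin: centre of its underside, z up. Rounded end towards +x, flat parallel sides at y = +-22. There are three or four such heels, all alike (None = not there this time).
- heel3: Loose wooden shoe heel with a thin dark rubber sole, D-shaped from above: 62 long (x), 44 wide (y), 38 high (z); 90 g. Origin: centre of its underside, z up. Rounded end towards +x, flat parallel sides at y = +-22. There are three or four such heels, all alike (None = not there this time).
- heel4: Loose wooden shoe heel with a thin dark rubber sole, D-shaped from above: 62 long (x), 44 wide (y), 38 high (z); 90 g. Origin: centre of its underside, z up. Rounded end towards +x, flat parallel sides at y = +-22. There are three or four such heels, all alike (None = not there this time).
- jar: Amber glass jar with steel cap, 56 in diameter, 60 high. Origin: centre of its underside. Not part of the job: leave it alone.
- tin: Flat dark tin, 60 in diameter, 24 high. Origin: centre of its underside. Not part of the job: leave it alone.
- cone1: Blue thread cone, 60 in diameter at its foot, 115 high. Origin: centre of its underside. Not part of the job: leave it alone.
- cone2: Pale thread cone, 60 in diameter at its foot, 115 high. Origin: centre of its underside. Not part of the job: leave it alone.
- brush: Brush lying on the bench. Origin near its middle. Not part of the job: leave it alone.
- tape: Roll of pale tape lying flat, 90 in diameter, 20 high. Origin: centre of its underside. Not part of the job: leave it alone.
Not all that is in view belongs to the job. Leave any pink or red look-alike of the heel3 alone.

How it is judged:
By the outcome, as a careful person would: the job done as asked, in the order asked, and still so for the second after the job is handed in, with the robot touching nothing.
Of heel1, heel2, heel3, heel4 only 3 to 4 are there at a start; the rules pass over those that are not, and their reading is None.
At some moment in a run one of heel1, heel2, heel3, heel4 may be knocked a few centimetres aside while the robot is not near it.
Once in a run the grip may slacken for a moment while it holds something.
It also fails if it takes over 192 s, if anything falls off the work surface, if the arm or the gripper's body presses on something with over 40 N, if the wrist force passes 120 N, or if a joint passes its speed limit or range.

ROBOT

A 6-joint arm with a two-finger parallel gripper is mounted at the origin on the work surface. World frame = base frame: x ahead of the robot, y to its left, z up, the work surface at z = 0. Lengths are in m, angles in degrees, forces in N, time in s.
With the tool pointing down it reaches from about 0.25 to 0.725 m from the base axis. Payload 9.7 kg.
Tool frame: the origin (TCP) lies on the centre line of the jaws, within the pads' length; the fingertips stand tip_reach ahead of it and the grasp point (between the pads) lies 2 mm behind it (tip_reach is the distance from the TCP to the fingertips, in m); z points along the fingers, y is the direction in which the jaws open and shut (so a half turn about z gives the same grasp; the last joint's range is limited). The gripper opens to 85 mm and grips with 20 to 120 N. Pads are 22 mm wide; open, the fingers measure 114 mm over their backs; the gripper's body (76 mm by 85 mm) begins 54 mm behind the grasp point. The pads swing forward as they close: fully open they stand 13 mm farther back than shut.
Start: joints at [-76.891, 4.979, 10.078, 95.1, 0, 90], TCP at [0.125, -0.536, 0.248] pointing down, gripper open.
Joint ranges: [-179.16, 179.16], [-48.56, 103.87], [-65.8, 70.77], [-126.05, 130.52], [-82.76, 87.17], [-180, 180]. Speed limits (degrees/s): [127.2, 127.2, 147.25, 180, 180, 180].

INTERFACE

Orientations are given as [roll, pitch, yaw] about the fixed x, y, z axes, in that order (R = Rz(yaw) Ry(pitch) Rx(roll)).
In Python, from workcell import get_obs, camera, calibration, job_done, tip_reach gives the robot as it stands.
- The arm moves only by the tool apply_moves, never from a script. Its argument "rows" is a list of rows, each a list of 7 numbers: the shift along the world's x, y, z in mm, then the turn, a rotation vector about the world's x, y, z in degrees, then the closure, from 0 (fully open) to 1 (shut). A call has 1 to 20 rows; each row shifts and turns the commanded pose from where the row before left it; what a row does not reach is not made up. A row lasts 1/8 s, in which the tool goes at most 62.5 mm and 10.7 degrees, less where a joint would pass 70% of its speed; a pose out of reach is approached as far as the arm can. A call with a gripper value outside its range is refused whole. The fingers move at their own pace and stop on an object; "grip_force" is the grip in N (left out, the last holds). Time passes only in rows, so rows that do not move let the fingers close. It gives the time, the measured TCP pose, the force and the opening at its end, in the units of the state.
- get_obs(): the state, without advancing time (a new reading comes with each control period).
- camera(name): name is "side" or "top"; returns the picture (420x560x3 uint8, red, green, blue); there is no depth.
- calibration(name): a dict with "intrinsics" (3x3 intrinsics, pixels), "dist" ([k1, k2, p1, p2, k3] as OpenCV has them; the pictures are not rectified), "T" (4x4, takes a point from camera to world coordinates). Camera axes: x right, y down, z forward; pixel columns grow to the right and rows downward; lengths in m; the calibration is good to about 2 mm. A picture is of the moment at which its call begins. calibration takes no time and is no camera call.
- job_done(): hands the job in, once; it reports no verdict.
The state is a dict: "time": time; "q": joint angles; "qd": joint speeds; "joint_efforts": joint torques, N m; "ee_pos": TCP position; "tcp_rot": TCP orientation; "wrist_force": force on the tool from outside, world axes, zero at the start; "torque": the same for the moment, N m; "opening": finger opening in m.
Only numpy, scipy, OpenCV 4.12 (cv2) and the standard library are available. Lean on these libraries where they do the work, as an engineer would, in place of code of your own. Each camera call takes 0.05 s, during which the arm holds its last target.

## Working session

There is one attempt and no reset: what is moved stays moved. The work goes in short steps, Python scripts to look and compute and a tool call to move; the robot and the scene stay as the last step left them, time stands still between calls to the robot, and variables do not carry over. Pictures are saved under pics/ and viewed, and the job is handed in when it is done.

Besides the shell and the picture viewer there is one more tool, called after "Call:" by a JSON object that holds its "name" and its "arguments", one argument or row to a line. apply_moves: Moves the arm, as the interface text tells. Its arguments: {"type":"object","properties":{"rows":{"type":"array","items":{"type":"array","items":{"type":"number"}}},"grip_force":{"type":"number"}},"required":["rows"]}

```bash
ls; mkdir -p pics; cat > h.py <<'E'
import numpy as np, cv2
from workcell import *
def snap(n,f):
    im=camera(n); cv2.imwrite('pics/'+f,im[:,:,::-1]); return im
def ray(n,u,v):
    c=calibration(n);K=np.array(c['intrinsics']);T=np.array(c['T'])
    p=cv2.undistortPoints(np.array([[[u,v]]],float),K,np.array(c['dist']))[0,0]
    d=T[:3,:3]@np.array([p[0],p[1],1.]);return T[:3,3],d/np.linalg.norm(d)
def pz(n,u,v,z):
    o,d=ray(n,u,v);return o+d*(z-o[2])/d[2]
def proj(n,P):
    c=calibration(n);T=np.linalg.inv(np.array(c['T']))
    r=cv2.Rodrigues(T[:3,:3])[0]
    return cv2.projectPoints(np.array(P,float).reshape(-1,1,3),r,T[:3,3],np.array(c['intrinsics']),np.array(c['dist']))[0][:,0]
def tri(a,b):
    (o1,d1),(o2,d2)=ray(*a),ray(*b)
    A=np.stack([d1,-d2],1);t=np.linalg.lstsq(A,o2-o1,rcond=None)[0]
    p,q=o1+t[0]*d1,o2+t[1]*d2
    return (p+q)/2,np.linalg.norm(p-q)
E
python3 - <<'E'
from h import *
snap('top','t0.png');snap('side','s0.png')
for n in('top','side'):
    c=calibration(n);print(np.round(np.array(c['T']),3),c['intrinsics'],c['dist'])
print(get_obs(),tip_reach if not callable(tip_reach) else tip_reach())
E
```

```text
pics
[[ 0.024 -0.991  0.133  0.295]
 [-1.    -0.026 -0.013 -0.048]
 [ 0.016 -0.132 -0.991  1.701]
 [ 0.     0.     0.     1.   ]] [[537.32344753   0.         289.95168538]
 [  0.         537.32344753 203.15837487]
 [  0.           0.           1.        ]] [0.04359064 0.         0.         0.         0.        ]
[[-0.96  -0.158  0.231  0.267]
 [-0.28   0.515 -0.811  0.784]
 [ 0.009 -0.843 -0.538  0.673]
 [ 0.     0.     0.     1.   ]] [[387.26703996   0.         280.29908934]
 [  0.         387.26703996 203.20004732]
 [  0.           0.           1.        ]] [-0.06278856  0.          0.          0.          0.        ]
{'time': 0.1, 'q': array([-7.68911973e+01,  5.00917484e+00,  1.00410642e+01,  9.50975094e+01,
        5.35930937e-04,  8.99992080e+01]), 'qd': array([ 0.03635341, -0.05344342,  0.02574745, -0.10814615, -0.0794981 ,
        0.05761463]), 'joint_efforts': array([ 1.54184891e-03, -5.21559727e+01,  4.65653980e+01,  1.61211292e-02,
        6.56359362e-06,  7.20409247e-06]), 'ee_pos': array([ 0.12470739, -0.53551431,  0.24766071]), 'tcp_rot': array([-1.79934380e+02, -5.36837614e-04,  1.31095940e+01]), 'wrist_force': array([-0.05474783, -0.27148526, -0.14057183]), 'torque': array([ 0.0414404 , -0.00035908, -0.00430071]), 'opening': 0.08544368936430957} 0.017
```

View pics/t0.png

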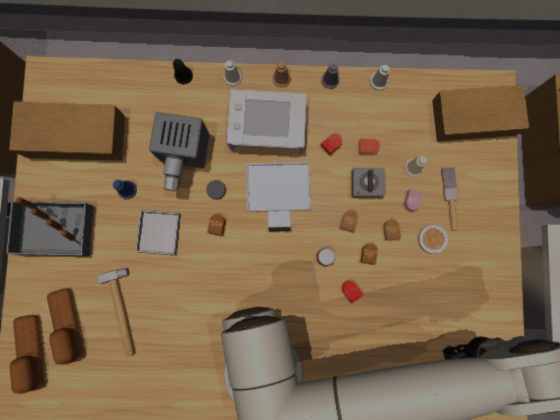

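View pics/s0.png

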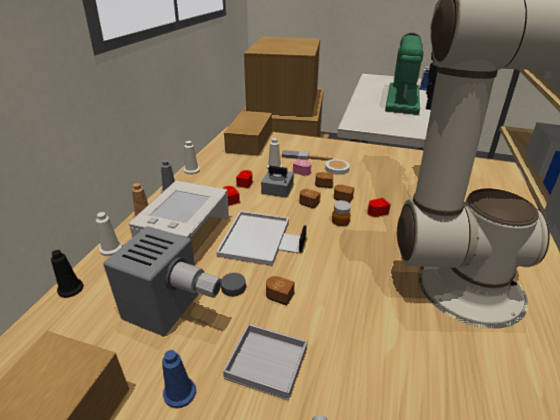

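```bash
python3 - <<'E'
from h import *
t=cv2.imread('pics/t0.png');s=cv2.imread('pics/s0.png')
cv2.imwrite('pics/t0a.png',cv2.resize(t[80:310,120:280],None,fx=2.6,fy=2.6,interpolation=cv2.INTER_CUBIC))
cv2.imwrite('pics/t0b.png',cv2.resize(t[110:310,240:450],None,fx=3,fy=3,interpolation=cv2.INTER_CUBIC))
cv2.imwrite('pics/s0b.png',cv2.resize(s[140:310,210:410],None,fx=3.5,fy=3.5,interpolation=cv2.INTER_CUBIC))
cv2.imwrite('pics/s0a.png',cv2.resize(s[180:400,100:320],None,fx=2.7,fy=2.7,interpolation=cv2.INTER_CUBIC))
E
```

```text
(no output)
```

View pics/t0a.png

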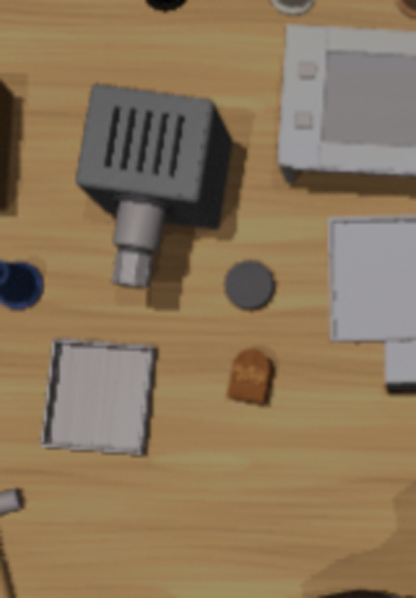

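View pics/t0b.png

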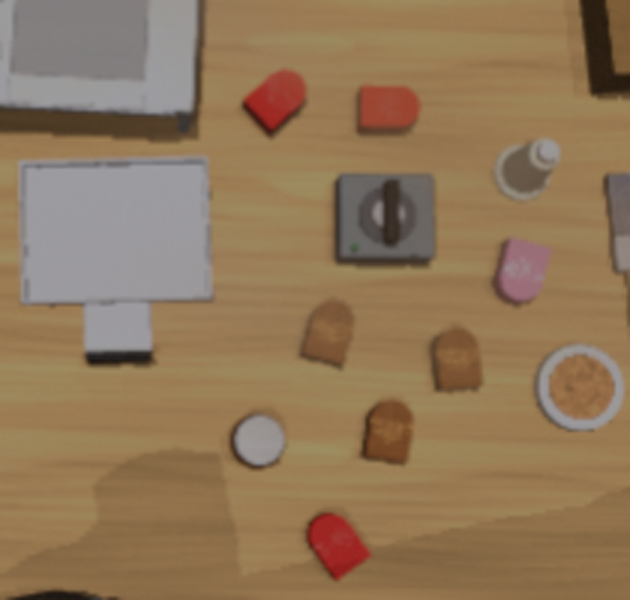

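View pics/s0b.png

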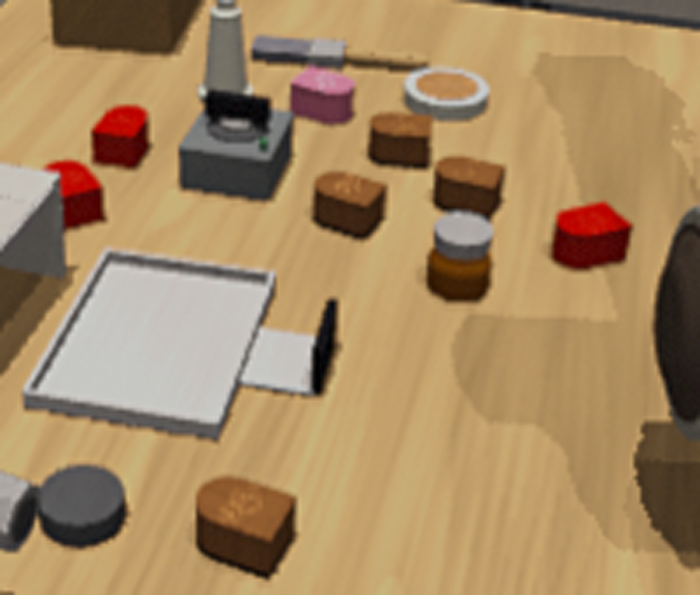

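View pics/s0a.png

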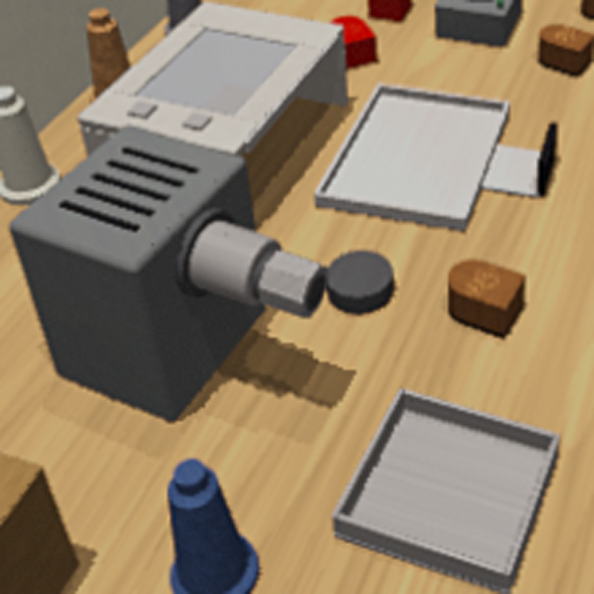

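```bash
cat >> h.py <<'E'
def heels(im,n='top',lo=100,hi=2000,z=0.019):
    hsv=cv2.cvtColor(np.ascontiguousarray(im),cv2.COLOR_RGB2HSV);lab=cv2.cvtColor(np.ascontiguousarray(im),cv2.COLOR_RGB2LAB).astype(int)
    m=((hsv[...,1]>155)&(hsv[...,2]<175)&(hsv[...,0]>5)&(hsv[...,0]<20)).astype(np.uint8)
    m=cv2.morphologyEx(m,cv2.MORPH_OPEN,np.ones((2,2)));m=cv2.morphologyEx(m,cv2.MORPH_CLOSE,np.ones((5,5)))
    out=[]
    k,l,st,ce=cv2.connectedComponentsWithStats(m)
    for i in range(1,k):
        if not lo<st[i,4]<hi: continue
        vs,us=np.where(l==i)
        c=calibration(n);P=np.array([pz(n,u,v,z)[:2] for u,v in zip(us,vs)])
        mu=P.mean(0);w,V=np.linalg.eigh(np.cov((P-mu).T));a=V[:,1];d=(P-mu)@a;e=(P-mu)@V[:,0]
        if (d**3).mean()>0: a=-a;d=-d   # tail toward flat is shorter: skew negative? checked below
        out.append(dict(px=ce[i].round(1),n=int(st[i,4]),c=mu.round(4),yaw=round(float(np.degrees(np.arctan2(a[1],a[0]))),1),L=np.ptp(d).round(3),W=np.ptp(e).round(3),sk=float(((d**3).mean()/d.std()**3).round(3))))
    return out,m
E
python3 - <<'E'
from h import *
for n in('top','side'):
    im=cv2.imread(f'pics/{n[0]}0.png')[:,:,::-1]
    o,m=heels(im,n)
    print(n)
    for x in o: print(x)
    cv2.imwrite(f'pics/m{n}.png',m*255)
im=cv2.imread('pics/t0.png');hsv=cv2.cvtColor(im,cv2.COLOR_BGR2HSV)
print(hsv[225,210:230].tolist())
E
```

```text
Traceback (most recent call last):
  File "h.py", line 29, in heels
    c=calibration(n);P=np.array([pz(n,u,v,z)[:2] for u,v in zip(us,vs)])
                                 ~~^^^^^^^^^
  File "h.py", line 10, in pz
    o,d=ray(n,u,v);return o+d*(z-o[2])/d[2]
        ~~~^^^^^^^
  File "h.py", line 6, in ray
    c=calibration(n);K=np.array(c['intrinsics']);T=np.array(c['T'])
ValueError: time passes only in moves, steps and waits
```

```bash
python3 - <<'E'
s=open('h.py').read()
s=s.replace("from workcell import *\n","from workcell import *\nimport functools\nimport workcell\ncalibration=functools.lru_cache(None)(workcell.calibration)\n")
s=s.replace("P=np.array([pz(n,u,v,z)[:2] for u,v in zip(us,vs)])","P=pzs(n,us,vs,z)")
s+='''
def pzs(n,us,vs,z):
    c=calibration(n);K=np.array(c['intrinsics']);T=np.array(c['T'])
    p=cv2.undistortPoints(np.stack([us,vs],-1).reshape(-1,1,2).astype(float),K,np.array(c['dist']))[:,0]
    d=np.c_[p,np.ones(len(p))]@T[:3,:3].T
    return (T[:3,3]+d*((z-T[2,3])/d[:,2])[:,None])[:,:2]
'''
open('h.py','w').write(s)
E
python3 - <<'E'
from h import *
for n in('top','side'):
    im=cv2.imread(f'pics/{n[0]}0.png')[:,:,::-1]
    o,m=heels(im,n)
    print(n)
    for x in o: print(x)
    cv2.imwrite(f'pics/m{n}.png',m*255)
im=cv2.imread('pics/t0.png');hsv=cv2.cvtColor(im,cv2.COLOR_BGR2HSV)
print(hsv[225,206:230].tolist())
E
```

```text
top
{'px': array([ 7.1, 99.7]), 'n': 1389, 'c': array([0.8282, 0.835 ]), 'yaw': 3.6, 'L': np.float64(0.419), 'W': np.float64(0.076), 'sk': -0.517}
{'px': array([369.9, 146.1]), 'n': 238, 'c': array([ 0.7113, -0.3212]), 'yaw': 92.9, 'L': np.float64(0.062), 'W': np.float64(0.04), 'sk': -0.022}
{'px': array([ 38.9, 213.3]), 'n': 223, 'c': array([0.4683, 0.7075]), 'yaw': 56.1, 'L': np.float64(0.163), 'W': np.float64(0.024), 'sk': -0.094}
{'px': array([217.2, 225.7]), 'n': 265, 'c': array([0.443 , 0.1568]), 'yaw': 177.2, 'L': np.float64(0.06), 'W': np.float64(0.048), 'sk': -0.055}
{'px': array([370., 255.]), 'n': 253, 'c': array([ 0.3636, -0.3229]), 'yaw': 167.1, 'L': np.float64(0.061), 'W': np.float64(0.046), 'sk': -0.078}
{'px': array([ 65.1, 329.1]), 'n': 1905, 'c': array([0.12  , 0.5991]), 'yaw': -166.8, 'L': np.float64(0.218), 'W': np.float64(0.091), 'sk': -0.164}
side
{'px': array([335.3, 187.2]), 'n': 473, 'c': array([ 0.4001, -0.3541]), 'yaw': 134.3, 'L': np.float64(0.201), 'W': np.float64(0.098), 'sk': -0.132}
{'px': array([310.1, 198.4]), 'n': 285, 'c': array([ 0.4649, -0.2576]), 'yaw': 106.8, 'L': np.float64(0.103), 'W': np.float64(0.065), 'sk': -0.008}
{'px': array([341.5, 219.8]), 'n': 207, 'c': array([ 0.3499, -0.1678]), 'yaw': -83.1, 'L': np.float64(0.069), 'W': np.float64(0.051), 'sk': -0.023}
{'px': array([280.3, 290. ]), 'n': 589, 'c': array([0.4432, 0.1584]), 'yaw': 122.5, 'L': np.float64(0.087), 'W': np.float64(0.072), 'sk': -0.005}
[[18, 118, 156], [17, 119, 154], [15, 137, 136], [13, 161, 117], [14, 173, 118], [15, 161, 133], [15, 162, 135], [14, 163, 133], [15, 160, 134], [14, 163, 130], [14, 162, 134], [14, 162, 134], [15, 159, 135], [15, 157, 141], [15, 153, 143], [15, 163, 133], [14, 171, 106], [13, 183, 67], [15, 138, 61], [16, 129, 103], [17, 122, 142], [17, 120, 155], [17, 121, 156], [17, 121, 156]]
```

View pics/mtop.png

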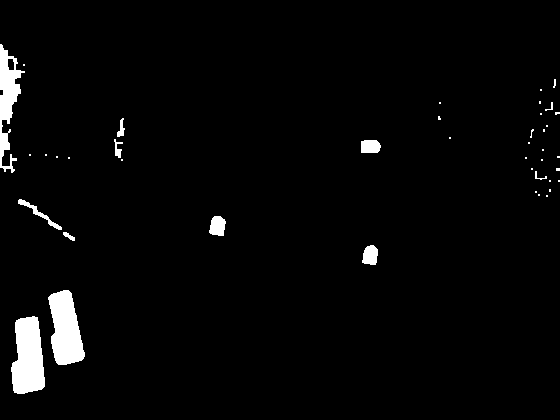

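```bash
sed -i "s/(hsv\[...,1\]>155)&(hsv\[...,2\]<175)&(hsv\[...,0\]>5)/(hsv[...,1]>136)\&(hsv[...,2]<150)\&(hsv[...,0]>7)/; s/mean()>0: a=-a/mean()<0: a=-a/" h.py
python3 - <<'E'
from h import *
im=cv2.imread('pics/t0.png');hsv=cv2.cvtColor(im,cv2.COLOR_BGR2HSV)
print(hsv[221,338:364].tolist());print(hsv[230,382:404].tolist())
o,m=heels(im[:,:,::-1],'top')
for x in o:
    if 200<x['px'][0]<420: print(x)
cv2.imwrite('pics/m2.png',cv2.resize(m[110:310,180:450]*255,None,fx=2.5,fy=2.5))
E
```

```text
[[16, 116, 150], [17, 114, 146], [16, 117, 140], [16, 118, 119], [14, 130, 106], [14, 138, 118], [13, 139, 125], [14, 139, 128], [14, 141, 132], [15, 141, 134], [15, 139, 136], [15, 138, 142], [15, 142, 144], [15, 142, 138], [14, 140, 133], [14, 141, 130], [14, 141, 132], [14, 141, 132], [15, 137, 128], [16, 125, 137], [17, 118, 149], [17, 117, 151], [17, 117, 150], [17, 117, 150], [17, 117, 150], [17, 117, 150]]
[[17, 121, 141], [16, 123, 122], [15, 127, 90], [15, 132, 95], [14, 145, 114], [14, 144, 129], [15, 144, 136], [15, 142, 140], [15, 142, 140], [16, 143, 144], [16, 144, 143], [15, 146, 140], [15, 147, 142], [15, 146, 140], [14, 145, 135], [14, 145, 130], [14, 144, 126], [15, 139, 128], [16, 127, 141], [17, 117, 152], [17, 117, 153], [17, 115, 153]]
{'px': array([350.8, 222.5]), 'n': 205, 'c': array([ 0.4638, -0.2622]), 'yaw': -21.4, 'L': np.float64(0.062), 'W': np.float64(0.042), 'sk': 0.232}
{'px': array([217.3, 225.4]), 'n': 309, 'c': array([0.4439, 0.1565]), 'yaw': -1.5, 'L': np.float64(0.066), 'W': np.float64(0.052), 'sk': 0.04}
{'px': array([392.9, 230.8]), 'n': 258, 'c': array([ 0.441 , -0.3948]), 'yaw': -0.1, 'L': np.float64(0.061), 'W': np.float64(0.044), 'sk': 0.054}
{'px': array([370. , 254.7]), 'n': 289, 'c': array([ 0.3643, -0.3229]), 'yaw': -11.5, 'L': np.float64(0.065), 'W': np.float64(0.048), 'sk': 0.06}
```

View pics/m2.png

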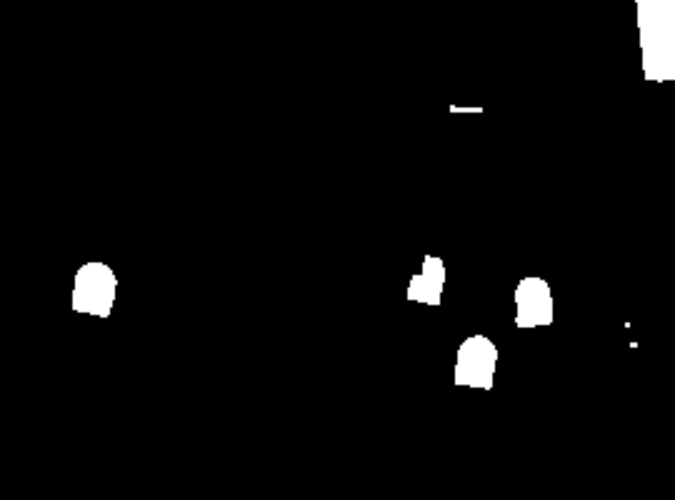

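```bash
python3 - <<'E'
from h import *
t=cv2.imread('pics/t0.png')
cv2.imwrite('pics/c1.png',cv2.resize(t[80:240,215:315],None,fx=5,fy=3.75*1.0*5/3.75,interpolation=cv2.INTER_CUBIC)[:590] if 0 else cv2.resize(t[80:165,215:315],None,fx=6,fy=6,interpolation=cv2.INTER_CUBIC))
cv2.imwrite('pics/c2.png',cv2.resize(t[155:240,235:330],None,fx=6,fy=6,interpolation=cv2.INTER_CUBIC))
cv2.imwrite('pics/c3.png',cv2.resize(t[105:200,140:240],None,fx=6,fy=6,interpolation=cv2.INTER_CUBIC))
E
```

```text
(no output)
```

View pics/c1.png

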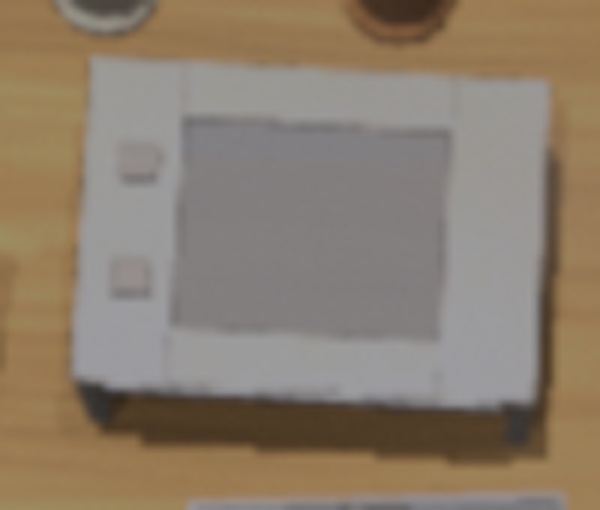

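View pics/c2.png

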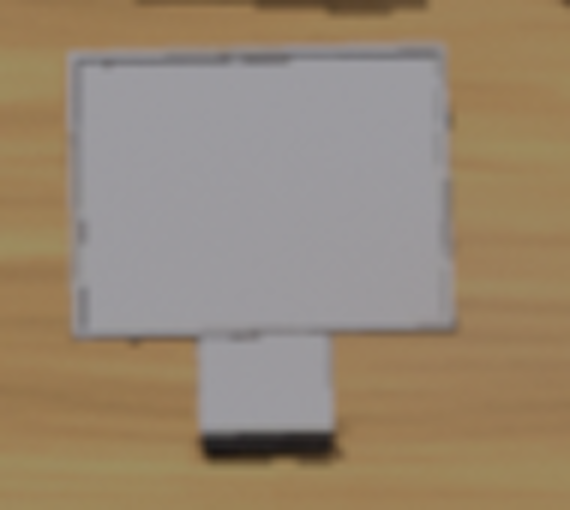

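View pics/c3.png

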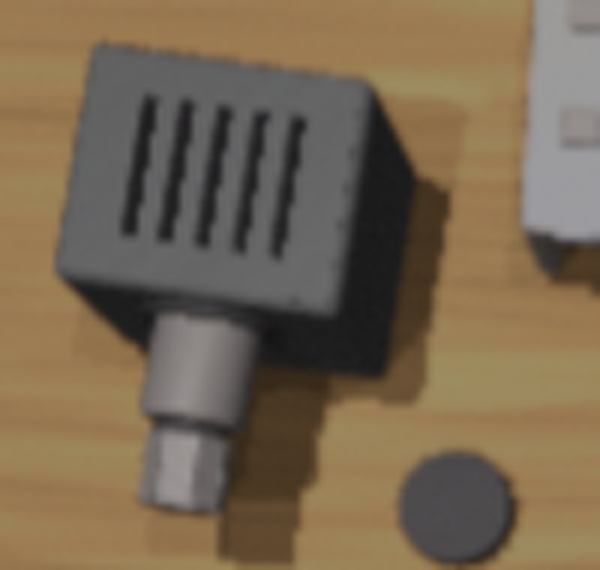

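```bash
cat >> h.py <<'E'
def cp(pts,s,ox,oy,z,n='top'):
    p=np.array(pts,float);u=(p[:,0]+.5)/s-.5+ox;v=(p[:,1]+.5)/s-.5+oy
    return pzs(n,u,v,z)
def quad(name,pts,s,ox,oy,z,n='top'):
    # TL,TR,BR,BL in image -> x is up
    P=cp(pts,s,ox,oy,z,n);c=P.mean(0)
    ax=(P[0]+P[1]-P[2]-P[3])/2;ay=(P[0]+P[3]-P[1]-P[2])/2
    print(name,'c',c.round(4),'Lx',np.linalg.norm(ax).round(4),'Ly',np.linalg.norm(ay).round(4),'yaw',np.degrees(np.arctan2(ax[1],ax[0])).round(2),(np.degrees(np.arctan2(ay[1],ay[0]))-90).round(2))
    return P
E
python3 - <<'E'
from h import *
quad('hood',[(92,57),(550,80),(536,404),(73,380)],6,215,80,.1)
quad('tray',[(68,52),(442,44),(456,328),(73,338)],6,235,155,.018)
quad('handle',[(202,434),(333,430),(335,450),(205,457)],6,235,155,.048)
quad('fan',[(97,42),(370,78),(337,318),(57,270)],6,140,105,.168)
quad('neck',[(153,312),(262,318),(243,423),(144,415)],6,140,105,.125)
quad('plug',[(150,425),(232,432),(218,512),(139,505)],6,140,105,.125)
quad('dish',[(53,340),(157,347),(147,455),(43,445)],2.6,120,80,.026)
quad('box',[(336,174),(436,174),(435,263),(334,262)],3,240,110,.05)
quad('key',[(384,180),(399,180),(399,246),(383,246)],3,240,110,.085)
print('A',cp([(335,298),(322,359)],3,240,110,.019))
for nm,p,s,ox,oy,z in [('tin',(456,506),6,140,105,.024),('jar',(258,440),3,240,110,.06),]: print(nm,cp([p],s,ox,oy,z))
print('redstart',pz('top',352,292,.02), 'cones',pz('top',120,187,.11))
E
```

```text
hood c [0.7713 0.0092] Lx 0.1701 Ly 0.2353 yaw -1.17 -1.32
tray c [ 0.5736 -0.0298] Lx 0.1527 Ly 0.2 yaw 3.43 2.91
handle c [ 0.437  -0.0382] Lx 0.0111 Ly 0.0671 yaw 8.15 3.87
fan c [0.6945 0.2705] Lx 0.1173 Ly 0.1351 yaw -5.77 -7.12
neck c [0.609 0.282] Lx 0.0527 Ly 0.0513 yaw -4.56 -2.3
plug c [0.5579 0.287 ] Lx 0.0403 Ly 0.0396 yaw -5.71 -3.49
dish c [0.4178 0.3372] Lx 0.1274 Ly 0.1237 yaw -2.04 -3.32
box c [ 0.5878 -0.3111] Lx 0.0934 Ly 0.1046 yaw -0.66 1.22
key c [ 0.5872 -0.3116] Lx 0.0682 Ly 0.0158 yaw -0.15 1.51
A [[ 0.50664876 -0.26351791]
 [ 0.44194121 -0.25045157]]
tin [[0.55862842 0.16608587]]
jar [[ 0.35436689 -0.18132262]]
redstart [ 0.24832304 -0.26752211  0.02      ] cones [0.54320183 0.4378744  0.11      ]
```

The top view shows four brown heels, rounded end up, dark side down, at px (350,221), (392,230), (370,254) and (217,225). The look-alikes to leave are the pinkish-red blocks at (332,144), (369,146), (352,292) and (414,200). The other round things are the tin at (216,190), jar at (326,257) and tape at (433,239). The measured sizes match the given ones: hood 170x235, tray 153x200, plug head 40. I start with heel (392,230).

Call:
{"name": "apply_moves", "arguments": {
  "rows": [
    [39.5, 17.5, -10, 0, 0, -1.5, 0],
    [39.5, 17.5, -10, 0, 0, -1.5, 0],
    [39.5, 17.5, -10, 0, 0, -1.5, 0],
    [39.5, 17.5, -10, 0, 0, -1.5, 0],
    [39.5, 17.5, -10, 0, 0, -1.5, 0],
    [39.5, 17.5, -10, 0, 0, -1.5, 0],
    [39.5, 17.5, -10, 0, 0, -1.5, 0],
    [39.5, 17.5, -10, 0, 0, -1.5, 0],
    [0, 0, 0, 0, 0, 0, 0]
  ],
  "grip_force": 50
}}

```text
time: 1.23
ee_pos: [0.4424, -0.3939, 0.1665]
tcp_rot: [-179.9, 0.1, 1.3]
wrist_force: [-0.8, 0.4, -0.2]
opening: 0.0859
```

```bash
python3 - <<'E'
from h import *
o=get_obs();print(o['q'].round(1))
im=snap('side','s1.png');im=snap('top','t1.png')
t=cv2.imread('pics/t1.png');cv2.imwrite('pics/t1c.png',cv2.resize(t[150:310,290:450],None,fx=3.5,fy=3.5,interpolation=cv2.INTER_CUBIC))
E
```

```text
[-41.7  10.1   6.6  86.7   0.  137. ]
```

View pics/s1.png

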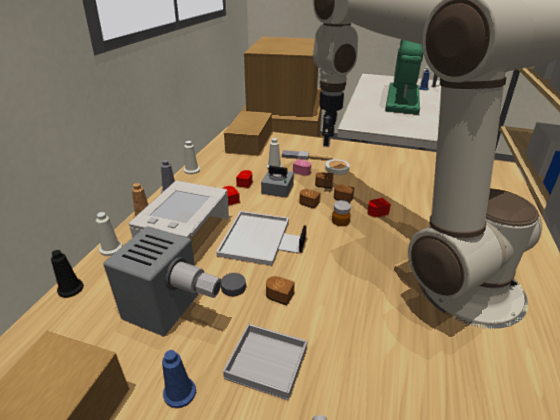

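Call:
{"name": "apply_moves", "arguments": {
  "rows": [
    [0, 0, -50, 0, 0, 0, 0],
    [0, 0, -50, 0, 0, 0, 0],
    [0, 0, -35, 0, 0, 0, 0],
    [0, 0, -7, 0, 0, 0, 0],
    [0, 0, 0, 0, 0, 0, 1],
    [0, 0, 0, 0, 0, 0, 1],
    [0, 0, 0, 0, 0, 0, 1],
    [0, 0, 0, 0, 0, 0, 1]
  ],
  "grip_force": 50
}}

```text
time: 2.33
ee_pos: [0.4416, -0.3966, 0.0286]
tcp_rot: [179.9, -0.1, 1.1]
wrist_force: [-1.4, -0.4, 8.3]
opening: 0.043
```

Call:
{"name": "apply_moves", "arguments": {
  "rows": [
    [0, 0, 40, 0, 0, 0, 1],
    [0, 0, 50, 0, 0, 0, 1],
    [15, 10, 40, 0, 0, 0, 1],
    [23, 46, 0, 0, 0, 0.5, 1],
    [23, 46, 0, 0, 0, 0.5, 1],
    [23, 46, 0, 0, 0, 0.5, 1],
    [23, 46, 0, 0, 0, 0.5, 1],
    [22, 46, 0, 0, 0, 0, 1],
    [22, 46, 0, 0, 0, 0, 1],
    [17, 38, -40, 0, 0, 0, 1],
    [0, 0, -40, 0, 0, 0, 1],
    [0, 0, 0, 0, 0, 0, 1]
  ]
}}

```text
time: 3.82
ee_pos: [0.6071, -0.071, 0.0738]
tcp_rot: [-180.0, 0.3, 3.2]
wrist_force: [0.3, 1.0, 0.2]
opening: 0.0433
```

Call:
{"name": "apply_moves", "arguments": {
  "rows": [
    [3, -2, -28, 0, 0, 0, 1],
    [0, 0, -8, 0, 0, 0, 1],
    [0, 0, 0, 0, 0, 0, 1]
  ]
}}

```text
time: 4.2
ee_pos: [0.6119, -0.0741, 0.0415]
tcp_rot: [180.0, -0.0, 3.1]
wrist_force: [0.9, -0.8, 0.1]
opening: 0.0431
```

```bash
python3 - <<'E'
from h import *
snap('side','s2.png')
t=cv2.imread('pics/s2.png');cv2.imwrite('pics/s2c.png',cv2.resize(t[170:310,200:360],None,fx=4,fy=4,interpolation=cv2.INTER_CUBIC))
E
```

```text
(no output)
```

View pics/s2c.png

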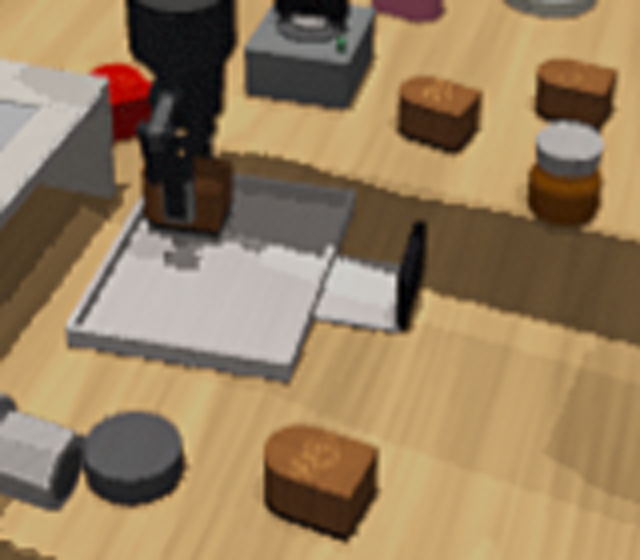

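Call:
{"name": "apply_moves", "arguments": {
  "rows": [
    [-3, 1, -3, 0, 0, 0, 1],
    [0, 0, -2, 0, 0, 0, 1],
    [0, 0, 0, 0, 0, 0, 1]
  ]
}}

```text
time: 4.62
ee_pos: [0.6087, -0.0726, 0.0353]
tcp_rot: [180.0, 0.0, 3.1]
wrist_force: [0.1, 0.5, -0.6]
opening: 0.0432
```

Call:
{"name": "apply_moves", "arguments": {
  "rows": [
    [0, 0, -2, 0, 0, 0, 1],
    [0, 0, -1.5, 0, 0, 0, 1],
    [0, 0, 0, 0, 0, 0, 1]
  ]
}}

```text
time: 5.0
ee_pos: [0.6089, -0.0726, 0.0346]
tcp_rot: [180.0, -0.1, 3.1]
wrist_force: [-8.9, 1.2, 18.2]
opening: 0.043
```

Call:
{"name": "apply_moves", "arguments": {
  "rows": [
    [0, 0, 1.5, 0, 0, 0, 0.3],
    [0, 0, 0, 0, 0, 0, 0.3],
    [0, 0, 0, 0, 0, 0, 0.3],
    [0, 0, 40, 0, 0, 0, 0.3],
    [0, 0, 50, 0, 0, 0, 0.3],
    [-35, -36, 10, 0, 0, -2, 0],
    [-35, -36, 0, 0, 0, -2, 0],
    [-35, -36, 0, 0, 0, -2, 0],
    [-35, -36, 0, 0, 0, -2, 0],
    [-35, -36, 0, 0, 0, -2, 0],
    [-35, -36, 0, 0, 0, -2, 0],
    [-35, -35, 0, 0, 0, -1, 0],
    [0, 0, 0, 0, 0, 0, 0]
  ]
}}

```text
time: 6.62
ee_pos: [0.3618, -0.3254, 0.1332]
tcp_rot: [180.0, 0.0, -10.1]
wrist_force: [0.6, -0.5, 0.1]
opening: 0.0854
```

```bash
python3 - <<'E'
from h import *
o=get_obs();print(o['q'].round(1))
snap('side','s3.png')
t=cv2.imread('pics/s3.png');cv2.imwrite('pics/s3c.png',cv2.resize(t[130:300,200:400],None,fx=3.5,fy=3.5,interpolation=cv2.INTER_CUBIC))
E
```

```text
[-42.   -4.4 -12.1  82.3  -0.  148.2]
```

View pics/s3c.png

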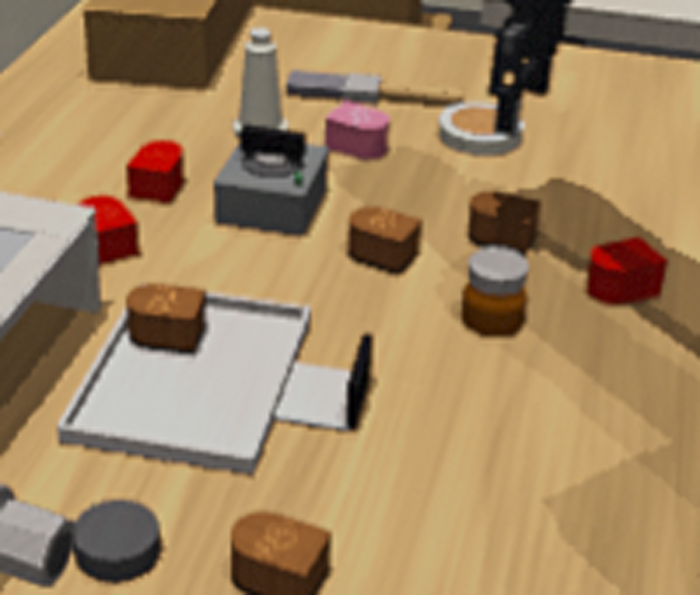

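Call:
{"name": "apply_moves", "arguments": {
  "rows": [
    [2, 2, -45, 0, 0, 0, 0],
    [0, 0, -45, 0, 0, 0, 0],
    [0, 0, -14, 0, 0, 0, 0],
    [0, 0, 0, 0, 0, 0, 1],
    [0, 0, 0, 0, 0, 0, 1],
    [0, 0, 0, 0, 0, 0, 1],
    [0, 0, 0, 0, 0, 0, 1]
  ]
}}

```text
time: 7.55
ee_pos: [0.3669, -0.3224, 0.0314]
tcp_rot: [179.9, -0.2, -9.9]
wrist_force: [1.0, -0.1, 7.0]
opening: 0.0433
```

Call:
{"name": "apply_moves", "arguments": {
  "rows": [
    [0, 0, 40, 0, 0, 0, 1],
    [0, 0, 45, 0, 0, 0, 1],
    [25, 35, 15, 0, 0, 2, 1],
    [25, 35, 0, 0, 0, 2, 1],
    [25, 35, 0, 0, 0, 2, 1],
    [25, 35, 0, 0, 0, 2, 1],
    [25, 35, 0, 0, 0, 2, 1],
    [25, 35, 0, 0, 0, 2, 1],
    [21, 35, -40, 0, 0, 1, 1],
    [0, 0, -40, 0, 0, 0, 1],
    [0, 0, -8, 0, 0, 0, 1],
    [0, 0, 0, 0, 0, 0, 1]
  ]
}}

```text
time: 9.05
ee_pos: [0.5369, -0.0771, 0.0423]
tcp_rot: [180.0, -0.0, 3.1]
wrist_force: [-0.1, 0.1, -0.7]
opening: 0.0434
```

Call:
{"name": "apply_moves", "arguments": {
  "rows": [
    [0, 0, -4, 0, 0, 0, 1],
    [0, 0, -1.5, 0, 0, 0, 1],
    [0, 0, 0, 0, 0, 0, 0.3],
    [0, 0, 0, 0, 0, 0, 0.3],
    [0, 0, 0, 0, 0, 0, 0.3],
    [0, 0, 45, 0, 0, 0, 0.3],
    [0, 0, 50, 0, 0, 0, 0.3],
    [-5, -14, 0, 0, 0, 10.5, 0],
    [-5, -14, 0, 0, 0, 10.5, 0],
    [-5, -14, 0, 0, 0, 10.5, 0],
    [-5, -14, 0, 0, 0, 10.5, 0],
    [-5, -14, 0, 0, 0, 10.5, 0],
    [-5, -14, 0, 0, 0, 10.5, 0],
    [-5, -14, 0, 0, 0, 10.5, 0],
    [-5, -14, 0, 0, 0, 10.5, 0],
    [-5, -14, 0, 0, 0, 10.5, 0],
    [-5, -14, 0, 0, 0, 10.5, 0],
    [-5, -14, 0, 0, 0, 10.5, 0],
    [-5, -14, 0, 0, 0, 10.5, 0]
  ]
}}

```text
time: 11.42
ee_pos: [0.4766, -0.2451, 0.1308]
tcp_rot: [-180.0, -0.0, 129.5]
wrist_force: [-0.3, -0.6, -0.3]
opening: 0.0858
```

```bash
python3 - <<'E'
from h import *
o=get_obs();print(o['q'].round(1))
snap('side','s4.png');snap('top','t4.png')
t=cv2.imread('pics/s4.png');cv2.imwrite('pics/s4c.png',cv2.resize(t[130:300,200:400],None,fx=3.5,fy=3.5,interpolation=cv2.INTER_CUBIC))
E
```

```text
[-27.2   2.3  -5.7  82.    0.   23.3]
```

View pics/s4c.png

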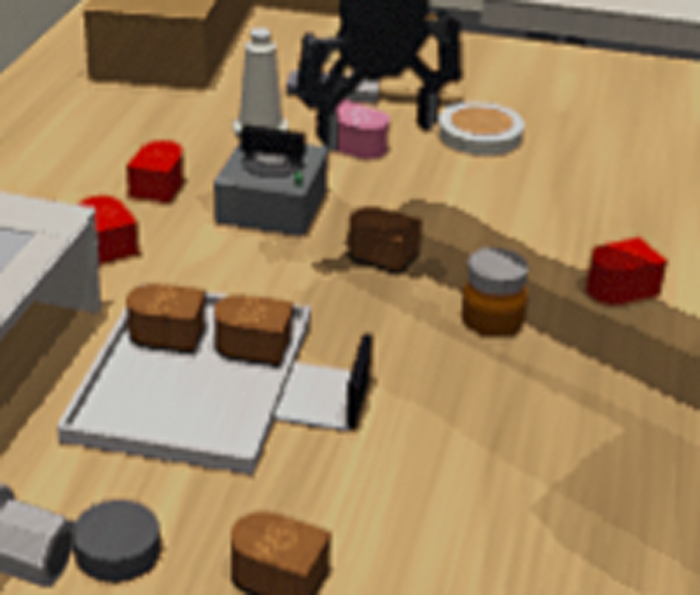

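View pics/t4.png

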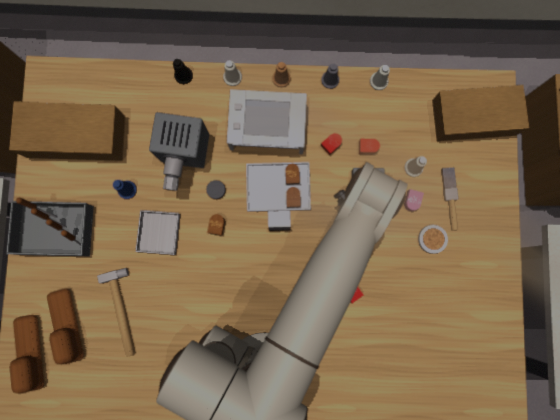

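Two heels stand in the tray at (293,175) and (294,198), and the last two are where they were. Now the heel at (350,221).

Call:
{"name": "apply_moves", "arguments": {
  "rows": [
    [-2, -6, 0, 0, 0, 10.5, 0],
    [-1.5, -6, 0, 0, 0, 10.5, 0],
    [0, 0, -20, 0, 0, 10.5, 0],
    [0, 0, -40, 0, 0, 0, 0],
    [0, 0, -42, 0, 0, 0, 0],
    [0, 0, 0, 0, 0, 0, 0],
    [0, 0, 0, 0, 0, 0, 1],
    [0, 0, 0, 0, 0, 0, 1],
    [0, 0, 0, 0, 0, 0, 1],
    [0, 0, 0, 0, 0, 0, 1]
  ]
}}

```text
time: 12.78
ee_pos: [0.4744, -0.2572, 0.0311]
tcp_rot: [-180.0, 0.2, 160.6]
wrist_force: [0.3, 0.8, 5.9]
opening: 0.0438
```

Call:
{"name": "apply_moves", "arguments": {
  "rows": [
    [0, 0, 40, 0, 0, 0, 1],
    [0, 0, 45, 0, 0, 0, 1],
    [22, 46, 10, 0, 0, 3.7, 1],
    [22, 46, 0, 0, 0, 3.7, 1],
    [22, 46, 0, 0, 0, 3.7, 1],
    [22, 46, 0, 0, 0, 3.7, 1],
    [22, 46, 0, 0, 0, 3.7, 1],
    [21, 44, -35, 0, 0, 3.9, 1],
    [0, 0, -40, 0, 0, 0, 1],
    [0, 0, -9, 0, 0, 0, 1],
    [0, 0, 0, 0, 0, 0, 1],
    [0, 0, 0, 0, 0, 0, 1]
  ]
}}

```text
time: 14.28
ee_pos: [0.6052, 0.0167, 0.0421]
tcp_rot: [-180.0, 0.2, -177.1]
wrist_force: [0.4, 0.2, -1.4]
opening: 0.044
```

Call:
{"name": "apply_moves", "arguments": {
  "rows": [
    [0, 0, -4, 0, 0, 0, 1],
    [0, 0, -1, 0, 0, 0, 1],
    [0, 0, 0, 0, 0, 0, 0.3],
    [0, 0, 0, 0, 0, 0, 0.3],
    [0, 0, 0, 0, 0, 0, 0.3],
    [0, 0, 45, 0, 0, 0, 0.3],
    [0, 0, 50, 0, 0, 0, 0.3],
    [-40, 35, 0, 0, 0, -2.7, 0],
    [-40, 35, 0, 0, 0, -2.7, 0],
    [-40, 35, 0, 0, 0, -2.7, 0],
    [-41, 35, 0, 0, 0, -2.7, 0],
    [0, 0, 0, 0, 0, 0, 0],
    [0, 0, 0, 0, 0, 0, 0]
  ]
}}

```text
time: 15.9
ee_pos: [0.4435, 0.1574, 0.13]
tcp_rot: [180.0, 0.0, 172.3]
wrist_force: [1.1, -0.2, -0.3]
opening: 0.0853
```

```bash
python3 - <<'E'
from h import *
o=get_obs();print(o['q'].round(1))
snap('side','s5.png')
t=cv2.imread('pics/s5.png');cv2.imwrite('pics/s5c.png',cv2.resize(t[150:320,200:400],None,fx=3.5,fy=3.5,interpolation=cv2.INTER_CUBIC))
E
```

```text
[ 19.5  -6.6 -14.5  82.1  -0.   27.3]
```

View pics/s5c.png

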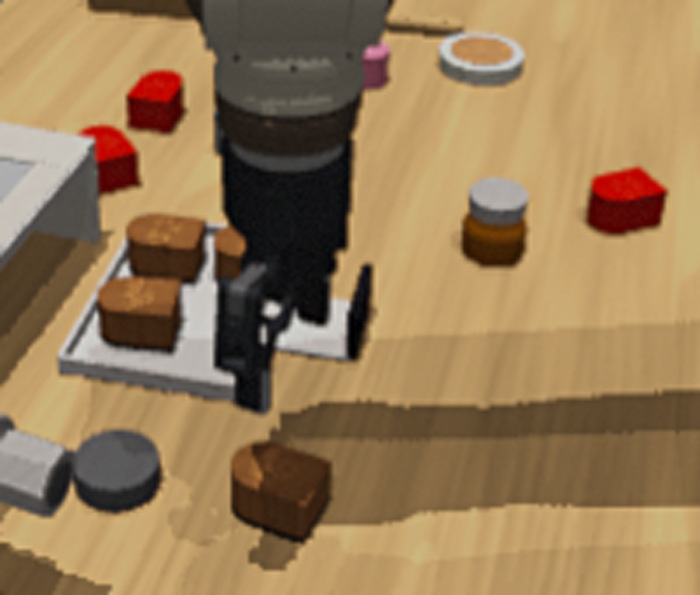

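Call:
{"name": "apply_moves", "arguments": {
  "rows": [
    [0, 0, -45, 0, 0, 0, 0],
    [0, 0, -40, 0, 0, 0, 0],
    [0, 0, -14, 0, 0, 0, 0],
    [0, 0, 0, 0, 0, 0, 0],
    [0, 0, 0, 0, 0, 0, 1],
    [0, 0, 0, 0, 0, 0, 1],
    [0, 0, 0, 0, 0, 0, 1],
    [0, 0, 0, 0, 0, 0, 1]
  ]
}}

```text
time: 16.95
ee_pos: [0.4441, 0.1577, 0.0322]
tcp_rot: [179.9, 0.1, 172.2]
wrist_force: [-0.4, 0.7, 5.8]
opening: 0.0428
```

Call:
{"name": "apply_moves", "arguments": {
  "rows": [
    [0, 0, 40, 0, 0, 0, 1],
    [0, 0, 45, 0, 0, 0, 1],
    [22, -36, 10, 0, 0, 2.7, 1],
    [22, -36, 0, 0, 0, 2.7, 1],
    [22, -36, 0, 0, 0, 2.7, 1],
    [23, -37, -30, 0, 0, 2.7, 1],
    [0, 0, -40, 0, 0, 0, 1],
    [0, 0, -13, 0, 0, 0, 1],
    [0, 0, 0, 0, 0, 0, 1],
    [0, 0, 0, 0, 0, 0, 1]
  ]
}}

```text
time: 18.2
ee_pos: [0.533, 0.0128, 0.0446]
tcp_rot: [-180.0, 0.1, -176.9]
wrist_force: [-0.7, 0.2, -0.4]
opening: 0.0429
```

Call:
{"name": "apply_moves", "arguments": {
  "rows": [
    [0, 0, -4, 0, 0, 0, 1],
    [0, 0, -1.5, 0, 0, 0, 1],
    [0, 0, 0, 0, 0, 0, 0.3],
    [0, 0, 0, 0, 0, 0, 0.3],
    [0, 0, 0, 0, 0, 0, 0.3],
    [0, 0, 45, 0, 0, 0, 0.3],
    [0, 0, 50, 0, 0, 0, 0.3],
    [-10.6, -5.6, 0, 0, 0, -10, 0.3],
    [-10.6, -5.6, 0, 0, 0, -10, 0.3],
    [-10.6, -5.6, 0, 0, 0, -10, 0.3],
    [-10.6, -5.6, 0, 0, 0, -10, 0.3],
    [-10.6, -5.6, 0, 0, 0, -10, 0.3],
    [-10.6, -5.6, 0, 0, 0, -10, 0.3],
    [-10.6, -5.6, 0, 0, 0, -10, 0.3],
    [-10.6, -5.6, 0, 0, 0, -10, 0.3],
    [-10.6, -5.6, 0, 0, 0, -10, 0.3],
    [0, 0, 0, 0, 0, 0, 0.3]
  ]
}}

```text
time: 20.32
ee_pos: [0.4366, -0.0383, 0.1324]
tcp_rot: [180.0, 0.0, 93.0]
wrist_force: [-0.3, -0.6, -0.1]
opening: 0.0593
```

```bash
python3 - <<'E'
from h import *
o=get_obs();print(o['q'].round(1))
snap('side','s6.png');snap('top','t6.png')
t=cv2.imread('pics/s6.png');cv2.imwrite('pics/s6c.png',cv2.resize(t[150:320,200:400],None,fx=3.5,fy=3.5,interpolation=cv2.INTER_CUBIC))
t=cv2.imread('pics/t6.png');cv2.imwrite('pics/t6c.png',cv2.resize(t[80:250,200:340],None,fx=3.5,fy=3.5,interpolation=cv2.INTER_CUBIC))
E
```

```text
[ -5.  -11.1 -18.2  83.   -0.   82. ]
```

View pics/s6c.png

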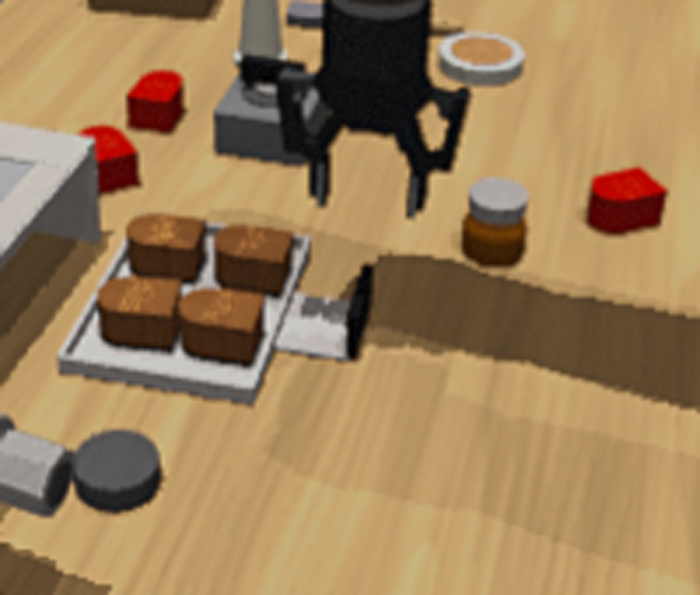

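View pics/t6c.png

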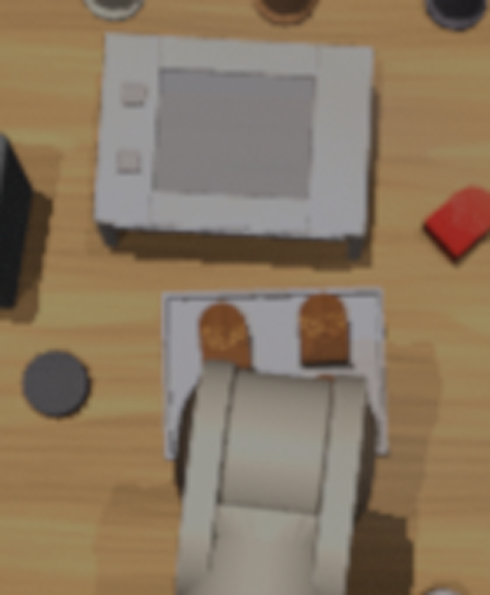

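Call:
{"name": "apply_moves", "arguments": {
  "rows": [
    [1, 0.5, -45, 0, 0, 0, 0.3],
    [0, 0, -40, 0, 0, 0, 0.3],
    [0, 0, -11, 0, 0, 0, 0.3],
    [0, 0, 0, 0, 0, 0, 0.3],
    [0, 0, 0, 0, 0, 0, 1],
    [0, 0, 0, 0, 0, 0, 1],
    [0, 0, 0, 0, 0, 0, 1],
    [0, 0, 0, 0, 0, 0, 1],
    [0, 0, 0, 0, 0, 0, 1]
  ],
  "grip_force": 25
}}

```text
time: 21.55
ee_pos: [0.4384, -0.0376, 0.0372]
tcp_rot: [179.9, 0.0, 93.0]
wrist_force: [-1.5, 0.5, 5.1]
opening: 0.0094
```

Call:
{"name": "apply_moves", "arguments": {
  "rows": [
    [1, 2, 0, 0, 0, -0.2, 1],
    [2, 4, 0, 0, 0, -0.4, 1],
    [3, 5.5, 0, 0, 0, -0.4, 1],
    [3, 5.5, 0, 0, 0, -0.5, 1],
    [3, 5.5, 0, 0, 0, -0.5, 1],
    [3, 5.5, 0, 0, 0, -0.5, 1],
    [3, 5.5, 0, 0, 0, -0.5, 1],
    [3, 5.5, 0, 0, 0, -0.4, 1],
    [3, 5.5, 0, 0, 0, -0.4, 1],
    [3, 5, 0, 0, 0, -0.3, 1],
    [1, 2.5, 0, 0, 0, -0.2, 1],
    [1, 1.5, 0, 0, 0, 0, 1],
    [0, 0, 0, 0, 0, 0, 1]
  ]
}}

```text
time: 23.18
ee_pos: [0.4672, 0.0155, 0.0373]
tcp_rot: [179.9, 0.1, 88.7]
wrist_force: [-1.9, -2.0, 7.2]
opening: 0.0094
```

```bash
python3 - <<'E'
from h import *
snap('side','s7.png');snap('top','t7.png')
t=cv2.imread('pics/t7.png');cv2.imwrite('pics/t7c.png',cv2.resize(t[80:230,215:315],None,fx=4,fy=4,interpolation=cv2.INTER_CUBIC))
E
```

```text
(no output)
```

View pics/t7c.png

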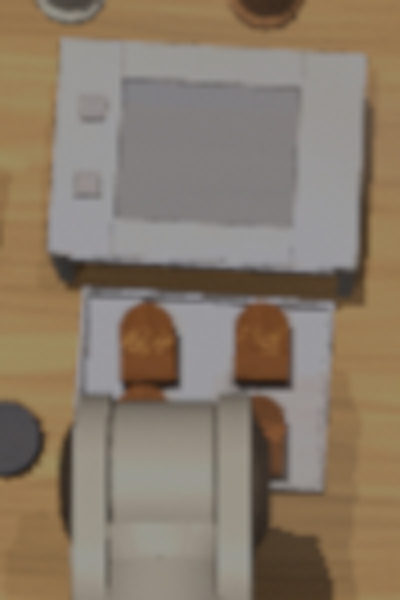

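View pics/s7.png

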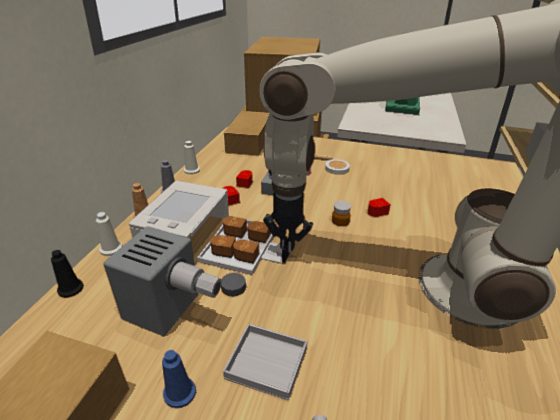

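```bash
python3 - <<'E'
from h import *
P=cp([(85,288),(335,301)],4,215,80,.018);print(P,P.mean(0),np.degrees(np.arctan2(P[0,0]-P[1,0],P[0,1]-P[1,1])))
H=cp([(62,40),(366,54),(352,272),(50,256)],4,215,80,.1);print(H.mean(0),(H[2]+H[3])/2)
L=cp([(50,256),(352,272)],4,215,80,.1);print(L)
E
```

```text
[[ 0.68175751  0.10732064]
 [ 0.6767595  -0.0924928 ]] [0.6792585  0.00741392] 1.4328626771312254
[0.76959048 0.00974049] [0.6840196  0.01222234]
[[ 0.68698356  0.12721112]
 [ 0.68105564 -0.10276643]]
```

Call:
{"name": "apply_moves", "arguments": {
  "rows": [
    [0, 2, 0, 0, 0, 0, 1],
    [0, 1.5, 0, 0, 0, 0, 1],
    [4, 0, 0, 0, 0, 0, 1],
    [8, -0.2, 0, 0, 0, 0, 1],
    [10, -0.2, 0, 0, 0, 0, 1],
    [10, -0.2, 0, 0, 0, 0, 1],
    [10, -0.2, 0, 0, 0, 0, 1],
    [10, -0.2, 0, 0, 0, 0, 1],
    [10, -0.2, 0, 0, 0, 0, 1],
    [10, -0.3, 0, 0, 0, 0, 1],
    [10, -0.3, 0, 0, 0, 0, 1],
    [10, -0.2, 0, 0, 0, 0, 1],
    [10, -0.2, 0, 0, 0, 0, 1],
    [10, -0.2, 0, 0, 0, 0, 1],
    [10, -0.3, 0, 0, 0, 0, 1],
    [10, -0.2, 0, 0, 0, 0, 1],
    [8, -0.2, 0, 0, 0, 0, 1],
    [4, 0, 0, 0, 0, 0, 1],
    [0, 0, 0, 0, 0, 0, 1]
  ]
}}

```text
time: 25.65
ee_pos: [0.6112, 0.0163, 0.0373]
tcp_rot: [180.0, -0.0, 88.7]
wrist_force: [-2.4, -0.3, 7.9]
opening: 0.0097
```

Now the last ~15 mm slowly, watching for the stop.

Call:
{"name": "apply_moves", "arguments": {
  "rows": [
    [4, -0.1, 0, 0, 0, 0, 1],
    [4, -0.1, 0, 0, 0, 0, 1],
    [3, 0, 0, 0, 0, 0, 1],
    [2, 0, 0, 0, 0, 0, 1],
    [0, 0, 0, 0, 0, 0, 1]
  ]
}}

```text
time: 26.28
ee_pos: [0.6237, 0.0161, 0.0373]
tcp_rot: [180.0, -0.0, 88.7]
wrist_force: [-5.6, -0.5, 8.7]
opening: 0.0096
```

Call:
{"name": "apply_moves", "arguments": {
  "rows": [
    [1, 0, 0, 0, 0, 0, 1],
    [1, 0, 0, 0, 0, 0, 1],
    [1, 0, 0, 0, 0, 0, 1],
    [0, 0, 0, 0, 0, 0, 1]
  ]
}}

```text
time: 26.78
ee_pos: [0.6261, 0.0161, 0.0372]
tcp_rot: [-179.9, -0.0, 88.7]
wrist_force: [-8.0, 0.1, 9.6]
opening: 0.0093
```

Call:
{"name": "apply_moves", "arguments": {
  "rows": [
    [1.5, 0, 0, 0, 0, 0, 1],
    [1.5, 0, 0, 0, 0, 0, 1],
    [0, 0, 0, 0, 0, 0, 1]
  ]
}}

```text
time: 27.15
ee_pos: [0.6264, 0.0165, 0.0373]
tcp_rot: [-179.6, -0.0, 88.7]
wrist_force: [-24.0, 1.1, 19.1]
opening: 0.0097
```

Call:
{"name": "apply_moves", "arguments": {
  "rows": [
    [-2, 0, 0, 0, 0, 0, 1],
    [-1, 0, 0, 0, 0, 0, 1],
    [0, 0, 0, 0, 0, 0, 0.6],
    [0, 0, 0, 0, 0, 0, 0.6],
    [0, 0, 0, 0, 0, 0, 0.6],
    [0, 0, 25, 0, 0, 0, 0.6],
    [-5, 0, 40, 0, 0, 0, 0.6],
    [-20, 0, 45, 0, 0, 0, 0.6],
    [-40, 0, 30, 0, 0, 0, 0.6],
    [-50, 0, 20, 0, 0, 0, 0],
    [-40, 0, 20, 0, 0, 0, 0],
    [0, 0, 0, 0, 0, 0, 0]
  ]
}}

```text
time: 28.65
ee_pos: [0.4709, 0.0161, 0.2187]
tcp_rot: [179.8, -0.0, 88.7]
wrist_force: [1.4, 0.2, 0.2]
opening: 0.0849
```

```bash
python3 - <<'E'
from h import *
print(get_obs()['q'].round(1))
snap('side','s8.png');snap('top','t8.png')
t=cv2.imread('pics/t8.png');cv2.imwrite('pics/t8c.png',cv2.resize(t[80:230,140:340],None,fx=4,fy=4,interpolation=cv2.INTER_CUBIC))
t=cv2.imread('pics/s8.png');cv2.imwrite('pics/s8c.png',cv2.resize(t[160:300,100:300],None,fx=4,fy=4,interpolation=cv2.INTER_CUBIC))
E
```

```text
[ 2.  -6.5 -4.6 91.7 -0.  93.2]
```

View pics/t8c.png

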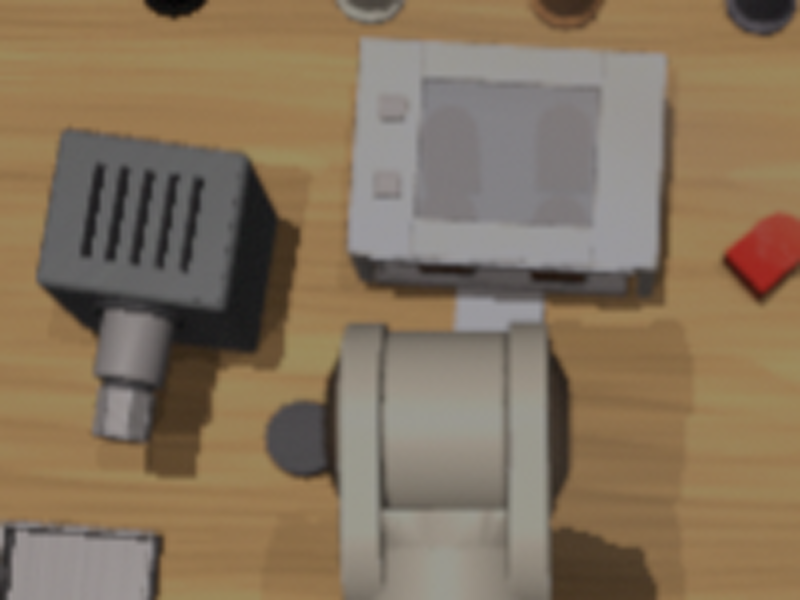

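View pics/s8c.png

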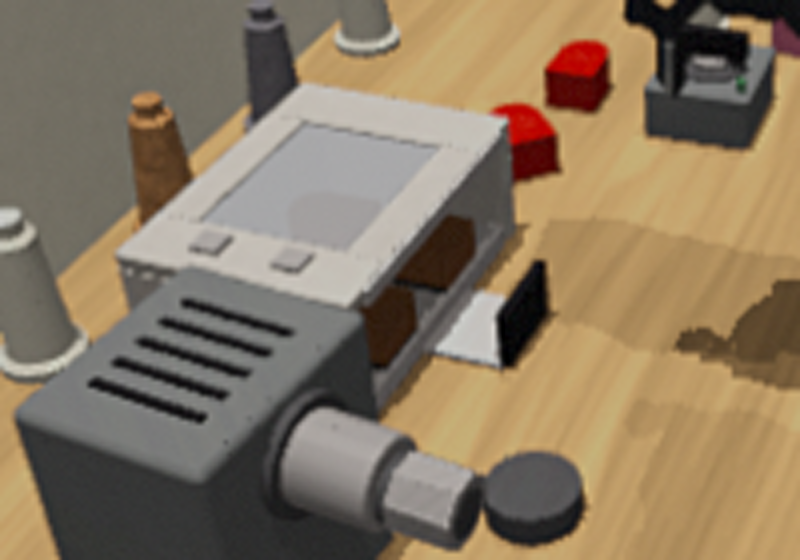

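```bash
python3 - <<'E'
import numpy as np
from scipy.optimize import least_squares
D=np.array([(4.979,10.078,.5499,.2477),(10.1,6.6,.5924,.1665),(-4.4,-12.1,.4866,.1332),(2.3,-5.7,.5360,.1308),(-6.6,-14.5,.4706,.130),(-11.1,-18.2,.4383,.1324),(-6.5,-4.6,.4712,.2187)])
a,b=np.radians(D[:,0]),np.radians(D[:,0]-D[:,1])
def f(x):
    L,A,B,c,h=x
    return np.r_[c+L*np.sin(a)+A*np.cos(b)+B*np.sin(b)-D[:,2],h+L*np.cos(a)-A*np.sin(b)+B*np.cos(b)-D[:,3]]
for pri in (0,):
    g=lambda x:np.r_[f(x)*1000,(x[2])*5,(x[3])*5]
    s=least_squares(g,[.4,.4,0,0,0.1]);print(s.x,f(s.x).round(4))
L,A,B,c,h=s.x
# reach tool horizontal: wrist r = .46.., z = .125 ; wrist z = h+T+...
for T in (.18,.22,.26,.3):
  for q2 in (0,):
    tx=np.array([.557-T*np.cos(np.radians(6.5)),.2866+T*np.sin(np.radians(6.5))]);r=np.hypot(*tx)
    ff=lambda x:[c+L*np.sin(x[0])+A*np.cos(x[1])+B*np.sin(x[1])-r,h+T+L*np.cos(x[0])-A*np.sin(x[1])+B*np.cos(x[1])-.125]
    u=least_squares(ff,[0.,.5]);x=np.degrees(u.x);print(T,r,u.cost,'q2',x[0],'q3',x[0]-x[1],'q4',-x[1],'q5~',np.degrees(np.arctan2(tx[1],tx[0]))+6.5)
E
```

```text
[ 0.41558595  0.51622011  0.03196748  0.00274781 -0.24359538] [ 0.0003  0.0004  0.0001 -0.0009  0.0001  0.0007 -0.0006  0.0004 -0.0006
  0.0001  0.0007 -0.0001 -0.0003 -0.0003]
0.18 0.4870702067294286 1.5609739236456322e-27 q2 2.670806314295661 q3 -26.849312255162204 q4 -29.520118569457864 q5~ 45.56865747348177
0.22 0.45995581057289636 6.727544102207402e-21 q2 1.9436698709368132 q3 -32.64762815764934 q4 -34.59129802858616 q5~ 49.12905838829166
0.26 0.4348348066520112 2.217263442133154e-16 q2 2.1544195830438793 q3 -37.75822845004339 q4 -39.91264803308727 q5~ 53.11781456668662
0.3 0.41207192390699676 1.2356430342487063e-25 q2 3.4625087356241546 q3 -42.10366830097291 q4 -45.56617703659707 q5~ 57.5709617044511
```

Call:
{"name": "apply_moves", "arguments": {
  "rows": [
    [-3.5, 50, 13.5, 0, 0, -1.45, 0],
    [-3.5, 50, 13.5, 0, 0, -1.45, 0],
    [-3.5, 50, 13.5, 0, 0, -1.45, 0],
    [-3.5, 50, 13.5, 0, 0, -1.45, 0],
    [-3.5, 50, 13.5, 0, 0, -1.45, 0],
    [-3.5, 50, 13.5, 0, 0, -1.45, 0],
    [0, 0, 0, 5.74, -8.19, 0, 0],
    [0, 0, 0, 5.74, -8.19, 0, 0],
    [0, 0, 0, 5.74, -8.19, 0, 0],
    [0, 0, 0, 5.74, -8.19, 0, 0],
    [0, 0, 0, 5.74, -8.19, 0, 0],
    [0, 0, 0, 5.74, -8.19, 0, 0],
    [0, 0, 0, 5.74, -8.19, 0, 0],
    [0, 0, 0, 5.74, -8.19, 0, 0],
    [0, 0, 0, 5.74, -8.19, 0, 0],
    [0, 0, 0, 0, 0, 0, 0]
  ]
}}

```text
time: 30.75
ee_pos: [0.4979, 0.349, 0.2906]
tcp_rot: [96.1, -44.9, 120.7]
wrist_force: [0.3, -0.2, -1.1]
opening: 0.0855
```

```bash
python3 - <<'E'
from h import *
from scipy.spatial.transform import Rotation as R
o=get_obs();print(o['q'].round(1),o['ee_pos']);r=R.from_euler('xyz',o['tcp_rot'],degrees=True);print(r.as_matrix().round(3))
E
```

```text
[ 35.  -47.2 -65.  -13.5  -0.  135. ] [0.49790088 0.34904726 0.29062254]
[[-0.362  0.449  0.817]
 [ 0.609 -0.549  0.572]
 [ 0.705  0.705 -0.075]]
```

Call:
{"name": "apply_moves", "arguments": {
  "rows": [
    [2, -9, -6, 0, 0, -7, 0],
    [2, -9, -6, 0, 0, -7, 0],
    [2, -10, -7, 0, 0, -7, 0],
    [3, -10, -7, 0, 0, -7, 0],
    [3, -10, -7, 0, 0, -7, 0],
    [2, -9, -7, 0, 0, -6.5, 0],
    [0, 0, 0, 0, 0, 0, 0]
  ]
}}

```text
time: 31.62
ee_pos: [0.5128, 0.2942, 0.2579]
tcp_rot: [95.5, -44.6, 79.7]
wrist_force: [-0.1, -0.1, -0.1]
opening: 0.0856
```

```bash
cat > st.py <<'E'
from h import *
from scipy.spatial.transform import Rotation as R
def st(yaw=-6.5,y45=45,pos=None):
    o=get_obs();print('t',o['time'],o['q'].round(1),o['ee_pos'].round(4));r=R.from_euler('xyz',o['tcp_rot'],degrees=True);print(r.as_matrix().round(3))
    f=np.array([np.cos(np.radians(yaw)),np.sin(np.radians(yaw)),0]);up=np.array([0,0,1.]);right=np.cross(f,up)
    y=up*np.sin(np.radians(y45))+right*np.cos(np.radians(y45))
    T=np.stack([np.cross(y,f),y,f],1)
    print('rotvec to go',np.degrees((R.from_matrix(T)*r.inv()).as_rotvec()).round(2))
    if pos is not None: print('mm to go',(1000*(np.array(pos)-o['ee_pos'])).round(1))
E
python3 -c "
from st import *
st(pos=(.512,.292,.25))"
```

```text
t 31.625 [ 52.7 -28.4 -59.2 -23.1 -58.8 141.3] [0.5128 0.2942 0.2579]
[[ 0.127 -0.03   0.991]
 [ 0.7   -0.705 -0.111]
 [ 0.703  0.708 -0.068]]
rotvec to go [-0.22 -3.93 -0.11]
mm to go [-0.8 -2.2 -7.9]
```

Call:
{"name": "apply_moves", "arguments": {
  "rows": [
    [0, 0, -28, 0, -1, 0, 0],
    [0, -1, -30, 0, -1, 0, 0],
    [0, -1, -30, 0, -1, 0, 0],
    [0, 0, -30, 0, -1, 0, 0],
    [0, 0, -14, 0, 0, 0, 0],
    [0, 0, 0, 0, 0, 0, 0]
  ]
}}

```text
time: 32.38
ee_pos: [0.5128, 0.291, 0.1247]
tcp_rot: [89.9, -45.3, 83.7]
wrist_force: [0.9, -0.5, -0.3]
opening: 0.0852
```

```bash
python3 -c "
from st import *
st(pos=(.512,.292,.125))
snap('side','s9.png');snap('top','t9.png')
t=cv2.imread('pics/t9.png');cv2.imwrite('pics/t9c.png',cv2.resize(t[105:235,110:240],None,fx=4.5,fy=4.5,interpolation=cv2.INTER_CUBIC))
t=cv2.imread('pics/s9.png');cv2.imwrite('pics/s9c.png',cv2.resize(t[190:390,80:330],None,fx=3,fy=3,interpolation=cv2.INTER_CUBIC))
"
```

```text
t 32.375 [ 52.5   1.4 -63.9 -65.4 -58.8 135.1] [0.5128 0.291  0.1247]
[[ 0.077 -0.08   0.994]
 [ 0.7   -0.706 -0.111]
 [ 0.71   0.704  0.001]]
rotvec to go [-0.25  0.11 -0.14]
mm to go [-0.8  1.   0.3]
```

View pics/t9c.png

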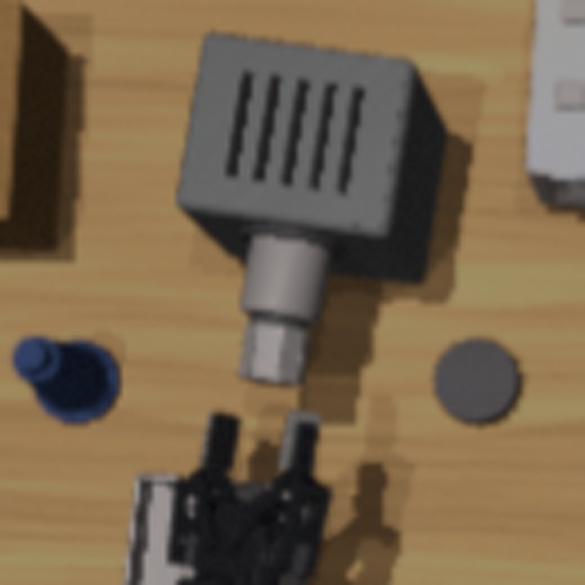

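View pics/s9c.png

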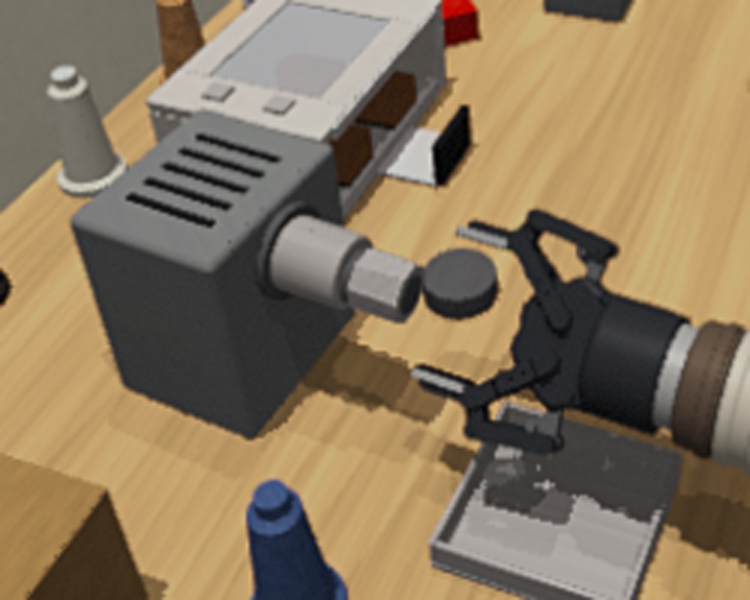

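```bash
python3 -c "
from h import *
for q in ([(250,318),(310,325)],[(241,378),(303,385)],[(247,237),(331,243)],[(243,305),(322,316)]):
    P=cp(q,4.5,110,105,.125);print(P.round(4).tolist(),P.mean(0).round(4),np.linalg.norm(P[0]-P[1]).round(4))
P=quad('fan',[(208,33),(415,62),(390,236),(178,203)],4.5,110,105,.168)
# fingertips: proj of expected TCP+-
e=np.array([.5128,.291,.1247]);y=np.array([-.08,-.706,.704])
a=np.array([.994,-.111,0])
pr=proj('top',[e,e+.0425*y+.004*a,e-.0425*y+.004*a]);print((pr-[110,105])*4.5)
pr=proj('side',[e,e+.0425*y+.004*a,e-.0425*y+.004*a]);print((pr-[80,190])*3)
pr=proj('side',[[.5564-.018,.2866+.002,.125],[.557,.2866,.125]]);print((pr-[80,190])*3)
"
```

```text
[[0.5796, 0.3035], [0.576, 0.2641]] [0.5778 0.2838] 0.0396
[[0.5395, 0.3072], [0.5359, 0.2666]] [0.5377 0.2869] 0.0407
[[0.6338, 0.3084], [0.6314, 0.2531]] [0.6326 0.2807] 0.0554
[[0.5881, 0.3085], [0.5822, 0.2565]] [0.5852 0.2825] 0.0523
fan c [0.694  0.2696] Lx 0.1151 Ly 0.1364 yaw -5.98 -6.9
[[262.04890025 417.24614265]
 [300.05880464 410.97728247]
 [227.38931544 411.52591743]]
[[442.27079237 301.44720407]
 [456.39968607 236.3941908 ]
 [417.09698661 363.86159151]]
[[407.50600678 290.27930854]
 [382.91319718 282.26799444]]
```

Call:
{"name": "apply_moves", "arguments": {
  "rows": [
    [10, -1.1, 0, 0, 0, 0, 0],
    [12, -1.4, 0, 0, 0, 0, 0],
    [12, -1.4, 0, 0, 0, 0, 0],
    [8, -0.9, 0, 0, 0, 0, 0],
    [0, 0, 0, 0, 0, 0, 0],
    [0, 0, 0, 0, 0, 0, 1],
    [0, 0, 0, 0, 0, 0, 1],
    [0, 0, 0, 0, 0, 0, 1],
    [0, 0, 0, 0, 0, 0, 1],
    [0, 0, 0, 0, 0, 0, 1]
  ],
  "grip_force": 70
}}

```text
time: 33.72
ee_pos: [0.5534, 0.2863, 0.1249]
tcp_rot: [89.8, -45.4, 83.8]
wrist_force: [-7.6, 3.5, -1.7]
opening: 0.0387
```

Call:
{"name": "apply_moves", "arguments": {
  "rows": [
    [-0.6, 0.1, 0, -9.94, 1.13, 0, 1],
    [-0.6, 0.1, 0, -9.94, 1.13, 0, 1],
    [-0.6, 0.1, 0, -9.94, 1.13, 0, 1],
    [-0.6, 0, 0, -9.94, 1.13, 0, 1],
    [-0.6, 0.1, 0, -9.94, 1.13, 0, 1],
    [0, 0, 0, 0, 0, 0, 1]
  ]
}}

```text
time: 34.48
ee_pos: [0.5508, 0.287, 0.1258]
tcp_rot: [89.9, 4.6, 83.8]
wrist_force: [-2.1, 6.0, -0.1]
opening: 0.0387
```

```bash
python3 -c "
from st import *
st(y45=45);o=get_obs();print(o['wrist_force'],o['torque'],o['opening'])
snap('side','s10.png')
t=cv2.imread('pics/s10.png');cv2.imwrite('pics/s10c.png',cv2.resize(t[190:340,100:300],None,fx=4,fy=4,interpolation=cv2.INTER_CUBIC))
"
```

```text
t 34.475 [ 48.    3.8 -61.1 -65.1 -54.2  85.3] [0.5508 0.287  0.1258]
[[ 0.107  0.007  0.994]
 [ 0.991  0.079 -0.107]
 [-0.08   0.997  0.002]]
rotvec to go [49.28 -5.36 -0.26]
[-2.14532372  6.02939822 -0.12947612] [0.06426951 0.86275096 1.13459486] 0.038699456024684054
```

View pics/s10c.png

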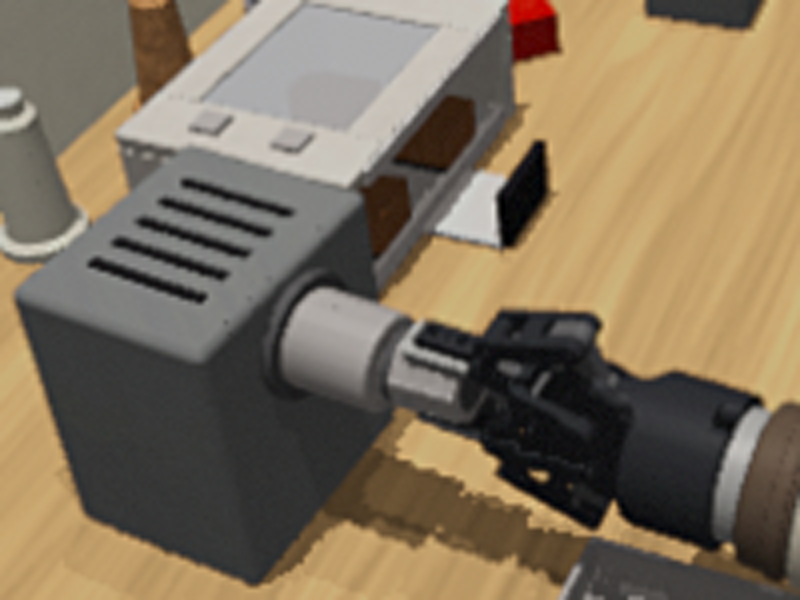

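Call:
{"name": "apply_moves", "arguments": {
  "rows": [
    [-0.6, 0.1, 0, -9.94, 1.13, 0, 1],
    [-0.6, 0.1, 0, -9.94, 1.13, 0, 1],
    [-0.6, 0.1, 0, -9.94, 1.13, 0, 1],
    [-0.6, 0, 0, -9.94, 1.13, 0, 1],
    [-0.6, 0.1, 0, -9.94, 1.13, 0, 1],
    [-0.6, 0.1, 0, -9.94, 1.13, 0, 1],
    [-0.6, 0, 0, -9.94, 1.13, 0, 1],
    [-0.6, 0.1, 0, -9.94, 1.13, 0, 1],
    [-0.6, 0.1, 0, -9.94, 1.13, 0, 1],
    [0, 0, 0, 0, 0, 0, 1]
  ]
}}

```text
time: 35.78
ee_pos: [0.5455, 0.2882, 0.1255]
tcp_rot: [-92.1, 85.4, -98.3]
wrist_force: [0.8, 7.3, -1.3]
opening: 0.0391
```

```bash
python3 -c "
from st import *
st(y45=45);o=get_obs();print(o['wrist_force'],o['torque'],o['opening'])
"
```

```text
t 35.775 [ 48.6   2.9 -61.5 -64.1 -54.8  -4.4] [0.5455 0.2882 0.1255]
[[-0.012  0.106  0.994]
 [-0.079  0.991 -0.107]
 [-0.997 -0.08  -0.003]]
rotvec to go [138.74 -15.44  -0.37]
[ 0.8042606   7.32909489 -1.34983179] [0.20461969 1.43606352 2.03028197] 0.03907636363435681
```

Call:
{"name": "apply_moves", "arguments": {
  "rows": [
    [-0.6, 0.1, 0, -9.94, 1.13, 0, 1],
    [-0.6, 0, 0, -9.94, 1.13, 0, 1],
    [-0.6, 0.1, 0, -9.94, 1.13, 0, 1],
    [-0.6, 0.1, 0, -9.94, 1.13, 0, 1],
    [-0.6, 0, 0, -9.94, 1.13, 0, 1],
    [-0.6, 0.1, 0, -9.94, 1.13, 0, 1],
    [-0.6, 0.1, 0, -9.94, 1.13, 0, 1],
    [-0.6, 0, 0, -9.94, 1.13, 0, 1],
    [-0.3, 0.1, 0, -5, 0.57, 0, 1],
    [0, 0, 0, 0, 0, 0, 1],
    [0, 0, 0, 0, 0, 0, 1]
  ]
}}

```text
time: 37.15
ee_pos: [0.5403, 0.2881, 0.1252]
tcp_rot: [-90.1, 0.4, -96.5]
wrist_force: [1.6, 5.2, -2.9]
opening: 0.039
```

```bash
python3 -c "
from st import *
st(y45=-180);o=get_obs();print(o['wrist_force'],o['torque'],o['opening'])
snap('side','s11.png');snap('top','t11.png')
t=cv2.imread('pics/s11.png');cv2.imwrite('pics/s11c.png',cv2.resize(t[190:340,100:300],None,fx=4,fy=4,interpolation=cv2.INTER_CUBIC))
t=cv2.imread('pics/t11.png');cv2.imwrite('pics/t11c.png',cv2.resize(t[105:235,110:240],None,fx=4.5,fy=4.5,interpolation=cv2.INTER_CUBIC))
"
```

```text
t 37.15 [ 49.3   2.8 -61.8 -64.3 -55.8 -89.3] [0.5403 0.2881 0.1252]
[[-0.113 -0.002  0.994]
 [-0.994  0.008 -0.113]
 [-0.008 -1.    -0.003]]
rotvec to go [ 88.96 -10.24  -0.13]
[ 1.56565857  5.17430291 -2.92792219] [0.16993271 1.6037841  1.38511091] 0.03896316128641149
```

View pics/s11c.png

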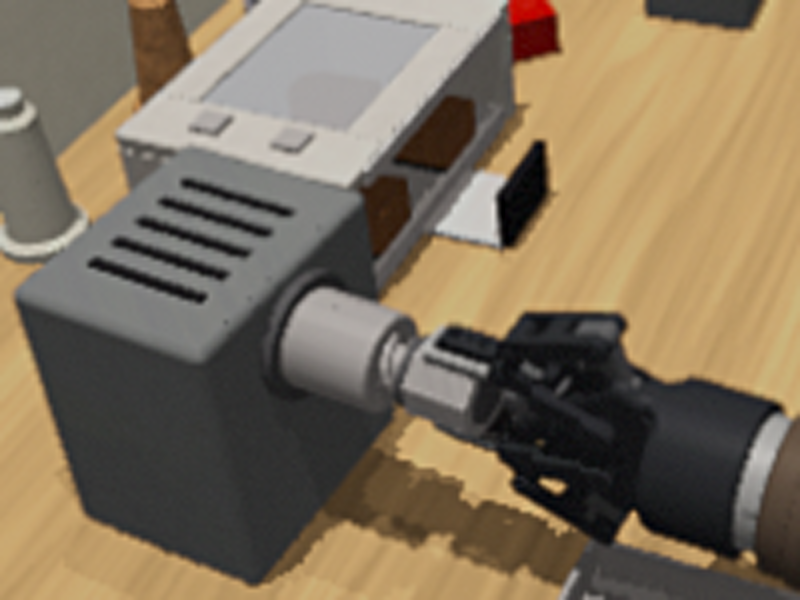

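View pics/t11c.png

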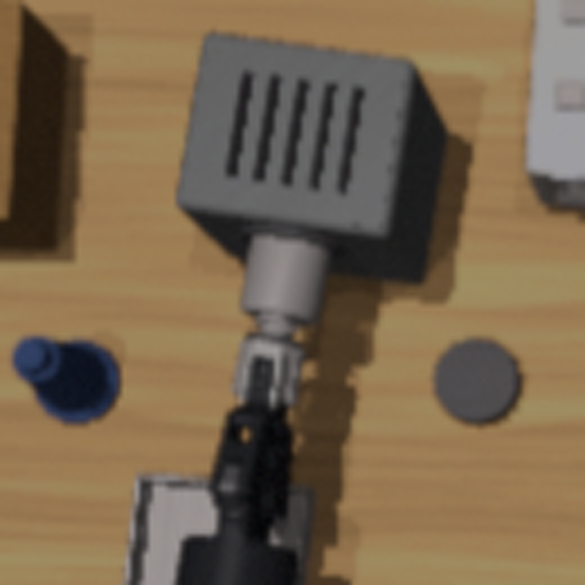

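Call:
{"name": "apply_moves", "arguments": {
  "rows": [
    [0, 0, 0, 0, 0, 0, 0],
    [0, 0, 0, 0, 0, 0, 0],
    [0, 0, 0, 0, 0, 0, 0],
    [0, 0, 0, 0, 0, 0, 0],
    [-8, 0.9, 0, 0, 0, 0, 0],
    [-12, 1.4, 0, 0, 0, 0, 0],
    [-12, 1.4, 0, 0, 0, 0, 0],
    [-13, 1.5, 0, 0, 0, 0, 0],
    [0, 0, 0, 0, 0, 0, 0]
  ]
}}

```text
time: 38.38
ee_pos: [0.4947, 0.2929, 0.1257]
tcp_rot: [-90.1, 0.4, -96.6]
wrist_force: [0.3, -0.2, 0.1]
opening: 0.0853
```

```bash
python3 -c "
from st import *
st(y45=-90);o=get_obs();print(o['wrist_force'],o['torque'],o['opening'])
snap('side','s12.png')
t=cv2.imread('pics/s12.png');cv2.imwrite('pics/s12c.png',cv2.resize(t[190:340,100:300],None,fx=4,fy=4,interpolation=cv2.INTER_CUBIC))
"
```

```text
t 38.375 [ 54.8  -0.4 -65.1 -64.4 -61.3 -89.4] [0.4947 0.2929 0.1257]
[[-0.114 -0.001  0.993]
 [-0.993  0.007 -0.114]
 [-0.006 -1.    -0.002]]
rotvec to go [-0.38 -0.06  0.05]
[ 0.28068363 -0.19851126  0.14766471] [0.07814187 0.90912442 0.00275372] 0.08531020644900977
```

View pics/s12c.png

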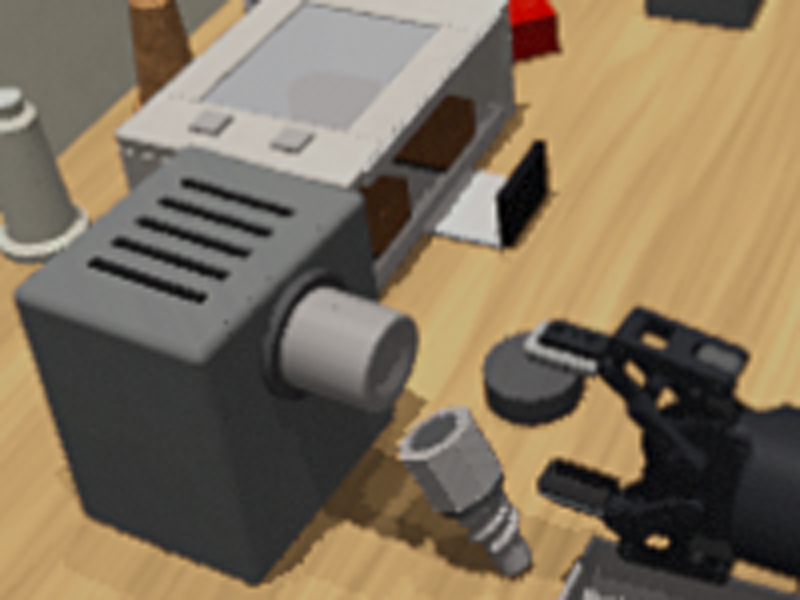

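The plug came out with the retreating fingers and is falling, now at crop (455,470). I'll hold still and see where it comes to rest.

Call:
{"name": "apply_moves", "arguments": {
  "rows": [
    [0, 0, 0, 0, 0, 0, 0],
    [0, 0, 0, 0, 0, 0, 0],
    [0, 0, 0, 0, 0, 0, 0],
    [0, 0, 0, 0, 0, 0, 0],
    [0, 0, 0, 0, 0, 0, 0],
    [0, 0, 0, 0, 0, 0, 0]
  ]
}}

```text
time: 39.17
ee_pos: [0.4956, 0.2923, 0.1256]
tcp_rot: [-90.1, 0.3, -96.6]
wrist_force: [0.6, -0.5, 0.3]
opening: 0.0855
```

```bash
python3 -c "
from h import *
snap('side','s13.png');snap('top','t13.png')
t=cv2.imread('pics/s13.png');cv2.imwrite('pics/s13c.png',cv2.resize(t[190:390,100:350],None,fx=3,fy=3,interpolation=cv2.INTER_CUBIC))
"
```

```text
(no output)
```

View pics/s13c.png

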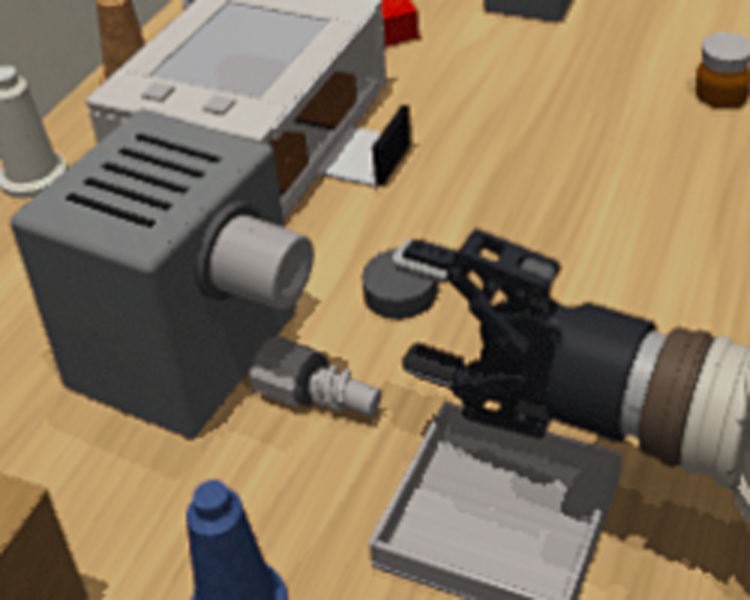

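View pics/t13.png

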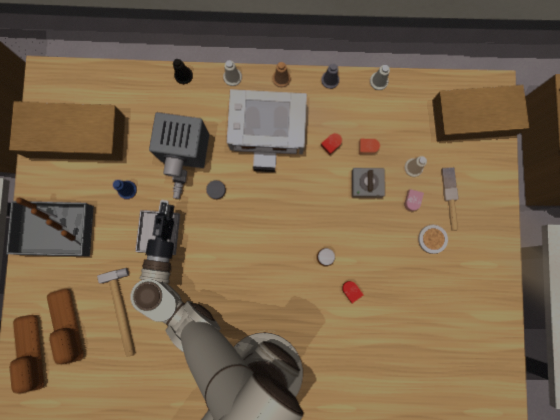

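```bash
python3 -c "
from h import *
t=cv2.imread('pics/t13.png');cv2.imwrite('pics/t13c.png',cv2.resize(t[140:220,130:230],None,fx=7,fy=7,interpolation=cv2.INTER_CUBIC))
t=cv2.imread('pics/s13.png');cv2.imwrite('pics/s13d.png',cv2.resize(t[280:350,160:250],None,fx=8,fy=8,interpolation=cv2.INTER_CUBIC))
"
```

```text
(no output)
```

View pics/t13c.png

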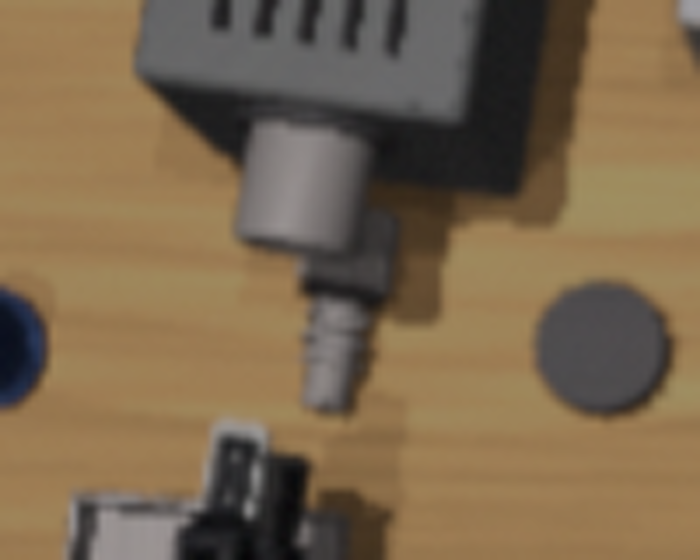

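View pics/s13d.png

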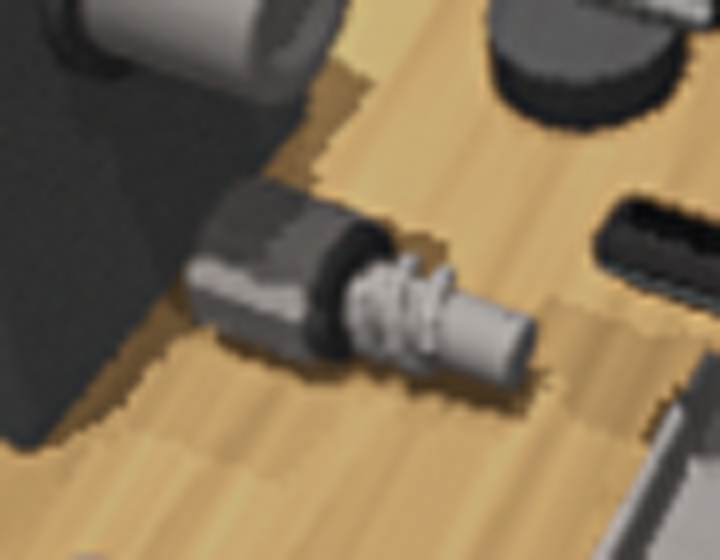

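```bash
python3 -c "
from h import *
P=cp([(328,410),(346,288)],7,130,140,.02);print(P,np.linalg.norm(P[0]-P[1]),np.degrees(np.arctan2(*(P[1]-P[0])[::-1])))
# side check: tip end centre, collar centre
u=np.array([(512,350),(345,290)])/8+[160,280]
print([pz('side',*x,.02) for x in u])
t1=(('top',328/7+130,408/7+140),('side',512/8+160,350/8+280));print(tri(*t1))
t2=(('top',345/7+130,287/7+140),('side',345/8+160,290/8+280));print(tri(*t2))
"
```

```text
[[0.52660794 0.28787692]
 [0.58234895 0.28267395]] 0.055983311170012796 -5.332645525702309
[array([0.52895376, 0.28932877, 0.02      ]), array([0.58004298, 0.28374787, 0.02      ])]
(array([0.52812531, 0.28745337, 0.01779384]), np.float64(0.0033536243937125477))
(array([0.58150106, 0.28205592, 0.01772676]), np.float64(0.0007158453130321104))
```

Call:
{"name": "apply_moves", "arguments": {
  "rows": [
    [0, 0, 12, 9.94, -1.13, 0, 0],
    [0, 0, 12, 9.94, -1.13, 0, 0],
    [0, 0, 12, 9.94, -1.13, 0, 0],
    [0, 0, 12, 9.94, -1.13, 0, 0],
    [0, 0, 12, 9.94, -1.13, 0, 0],
    [0, 0, 12, 9.94, -1.13, 0, 0],
    [0, 0, 12, 9.94, -1.13, 0, 0],
    [0, 0, 12, 9.94, -1.13, 0, 0],
    [0, 0, 10, 9.94, -1.13, 0, 0],
    [5, 0, 0, 1.13, 9.94, 0, 0],
    [5, 0, 0, 1.13, 9.94, 0, 0],
    [5, 0, 0, 1.13, 9.94, 0, 0],
    [5, 0, 0, 1.13, 9.94, 0, 0],
    [5, 0, 0, 1.13, 9.94, 0, 0],
    [5, 0, 0, 0.57, 5, 0, 0],
    [0, 0, 0, 0, 0, 0, 0]
  ]
}}

```text
time: 41.28
ee_pos: [0.5314, 0.3081, 0.2304]
tcp_rot: [178.7, 51.0, 173.4]
wrist_force: [-0.7, -0.5, -0.7]
opening: 0.0854
```

```bash
cat >> st.py <<'E'
def st2(yaw,pitch,pos):
    # tool z = forward(yaw) pitched down by pitch; tool y = left
    o=get_obs();print('t',o['time'],o['q'].round(1),o['ee_pos'].round(4));r=R.from_euler('xyz',o['tcp_rot'],degrees=True)
    y,p=np.radians(yaw),np.radians(pitch)
    z=np.array([np.cos(p)*np.cos(y),np.cos(p)*np.sin(y),-np.sin(p)]);l=np.array([-np.sin(y),np.cos(y),0])
    T=np.stack([np.cross(l,z),l,z],1)
    print(r.as_matrix().round(3));print('rotvec to go',np.degrees((R.from_matrix(T)*r.inv()).as_rotvec()).round(2),'mm',(1000*(np.array(pos)-o['ee_pos'])).round(1))
E
python3 -c "
from st import *
st2(-6,55,(.555,.2853,.027))
snap('side','s14.png')
"
```

```text
t 41.275 [ 45.2 -20.7 -29.2  43.1 -36.6  38. ] [0.5314 0.3081 0.2304]
[[-0.625  0.097  0.774]
 [ 0.072  0.995 -0.066]
 [-0.777  0.015 -0.629]]
rotvec to go [ 0.78 16.   -0.33] mm [  23.6  -22.8 -203.4]
```

View pics/s14.png

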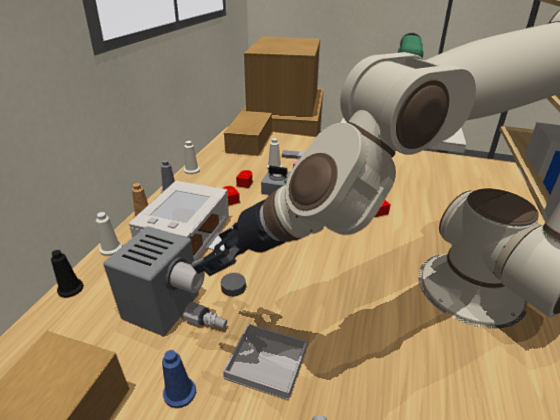

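Call:
{"name": "apply_moves", "arguments": {
  "rows": [
    [5, -8, 0, 0.4, 8, -0.1, 0],
    [6, -8, 0, 0.4, 8, -0.2, 0],
    [10, -6, -10, 0, 0, 0, 0],
    [0, 0, 0, 0, 0, 0, 0]
  ]
}}

```text
time: 41.82
ee_pos: [0.5508, 0.2851, 0.2156]
tcp_rot: [-179.8, 34.9, 174.2]
wrist_force: [-0.9, 0.1, 0.2]
opening: 0.0852
```

```bash
python3 -c "
from st import *
st2(-6,55,(.555,.2853,.027))
"
```

```text
t 41.825 [ 37.1 -11.8 -16.5  58.3 -23.1  37.4] [0.5508 0.2851 0.2156]
[[-0.816  0.103  0.569]
 [ 0.082  0.995 -0.062]
 [-0.572 -0.003 -0.82 ]]
rotvec to go [ 0.19 -0.1  -0.09] mm [   4.2    0.2 -188.6]
```

Call:
{"name": "apply_moves", "arguments": {
  "rows": [
    [0, 0, -30, 0, 0, 0, 0],
    [0, 0, -40, 0, 0, 0, 0],
    [0, 0, -40, 0, 0, 0, 0],
    [2, 0, -35, 0, 0, 0, 0],
    [2, 0, -20, 0, 0, 0, 0],
    [0, 0, 0, 0, 0, 0, 0],
    [0, 0, 0, 0, 0, 0, 0]
  ]
}}

```text
time: 42.7
ee_pos: [0.5549, 0.2864, 0.0547]
tcp_rot: [-180.0, 35.0, 174.2]
wrist_force: [0.4, 0.5, -0.5]
opening: 0.0856
```

```bash
python3 -c "
from st import *
st2(-6,55,(.555,.2853,.027))
snap('side','s15.png');snap('top','t15.png')
t=cv2.imread('pics/s15.png');cv2.imwrite('pics/s15c.png',cv2.resize(t[250:370,130:290],None,fx=5,fy=5,interpolation=cv2.INTER_CUBIC))
"
```

```text
t 42.7 [ 36.9  -7.3 -30.8  39.2 -22.9  37.2] [0.5549 0.2864 0.0547]
[[-0.815  0.102  0.571]
 [ 0.083  0.995 -0.058]
 [-0.574 -0.    -0.819]]
rotvec to go [ 0.   -0.   -0.15] mm [  0.1  -1.1 -27.7]
```

View pics/s15c.png

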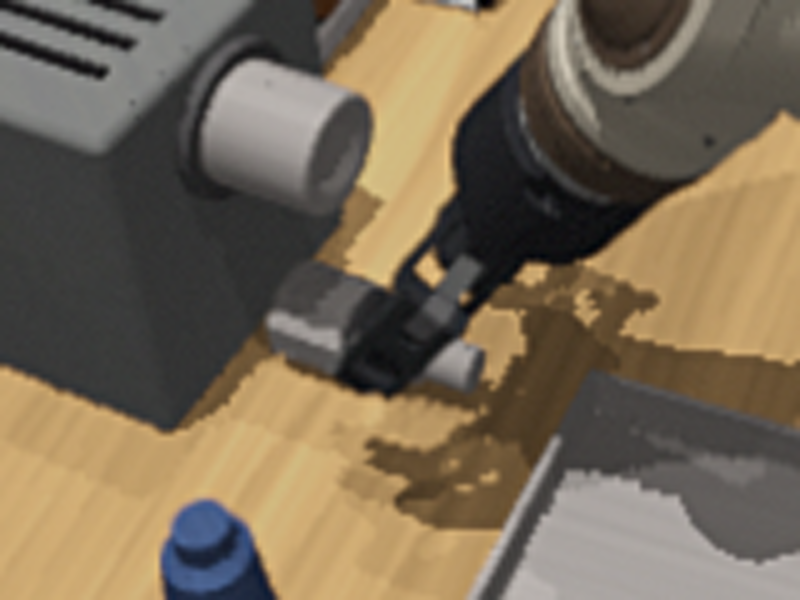

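Call:
{"name": "apply_moves", "arguments": {
  "rows": [
    [0, -0.5, -12, 0, 0, 0, 0],
    [-1, -0.5, -10, 0, 0, 0, 0],
    [0, 0, 0, 0, 0, 0, 0],
    [0, 0, 0, 0, 0, 0, 1],
    [0, 0, 0, 0, 0, 0, 1],
    [0, 0, 0, 0, 0, 0, 1],
    [0, 0, 0, 0, 0, 0, 1],
    [0, 0, 0, 0, 0, 0, 1]
  ],
  "grip_force": 80
}}

```text
time: 43.8
ee_pos: [0.5544, 0.2853, 0.0324]
tcp_rot: [180.0, 34.9, 174.1]
wrist_force: [-2.7, 0.2, 2.8]
opening: 0.0249
```

Call:
{"name": "apply_moves", "arguments": {
  "rows": [
    [0, 0, 8, 0, 0, 0, 1],
    [0, 0, 14, 0, 0, 0, 1],
    [0, 0, 14, 0, 0, 0, 1],
    [0, 0, 0, 0, 0, 0, 1]
  ]
}}

```text
time: 44.3
ee_pos: [0.5551, 0.2857, 0.0703]
tcp_rot: [179.9, 35.0, 174.0]
wrist_force: [-0.6, -0.2, -0.6]
opening: 0.0252
```

```bash
python3 -c "
from st import *
snap('side','s16.png');print(get_obs()['ee_pos'],get_obs()['opening'])
t=cv2.imread('pics/s16.png');cv2.imwrite('pics/s16c.png',cv2.resize(t[230:350,130:290],None,fx=5,fy=5,interpolation=cv2.INTER_CUBIC))
"
```

```text
[0.55460864 0.28533832 0.06905417] 0.02512255108133272
```

View pics/s16c.png

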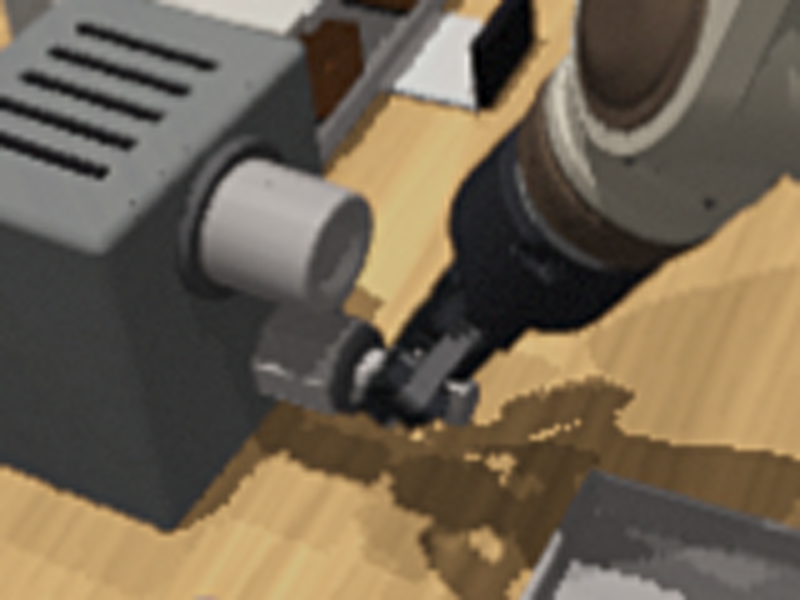

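Call:
{"name": "apply_moves", "arguments": {
  "rows": [
    [-10, 1, 0, 0, 0, 0, 1],
    [-20, 2, 0, 0, 0, 0, 1],
    [-20, 2, 0, 0, 0, 0, 1],
    [-20, 3, 5, 0, 0, 0, 1],
    [-25, 12, 10, 0, 0, 0, 1],
    [-25, 12, 10, 0, 0, 0, 1],
    [-20, 12, 5, 0, 0, 0, 1],
    [-15, 8.5, 0, 0, 0, 0, 1],
    [0, 0, 0, 0, 0, 0, 1],
    [0, 0, 0, 0, 0, 0, 1]
  ]
}}

```text
time: 45.6
ee_pos: [0.3991, 0.3376, 0.0982]
tcp_rot: [-180.0, 34.9, 174.1]
wrist_force: [0.5, -0.3, -0.9]
opening: 0.0253
```

```bash
python3 -c "
from st import *
st2(-6,55,(.400,.338,.1))
snap('side','s17.png');snap('top','t17.png');print(get_obs()['ee_pos'],get_obs()['opening'])
t=cv2.imread('pics/s17.png');cv2.imwrite('pics/s17c.png',cv2.resize(t[270:410,190:350],None,fx=4.2,fy=4.2,interpolation=cv2.INTER_CUBIC))
"
```

```text
t 45.6 [ 55.1 -17.3 -33.1  55.5 -30.   55.9] [0.3991 0.3376 0.0982]
[[-0.816  0.102  0.569]
 [ 0.084  0.995 -0.059]
 [-0.572 -0.    -0.82 ]]
rotvec to go [-0.   -0.08 -0.14] mm [0.9 0.4 1.8]
[0.39939681 0.33719916 0.09792175] 0.025461509696625077
```

View pics/s17c.png

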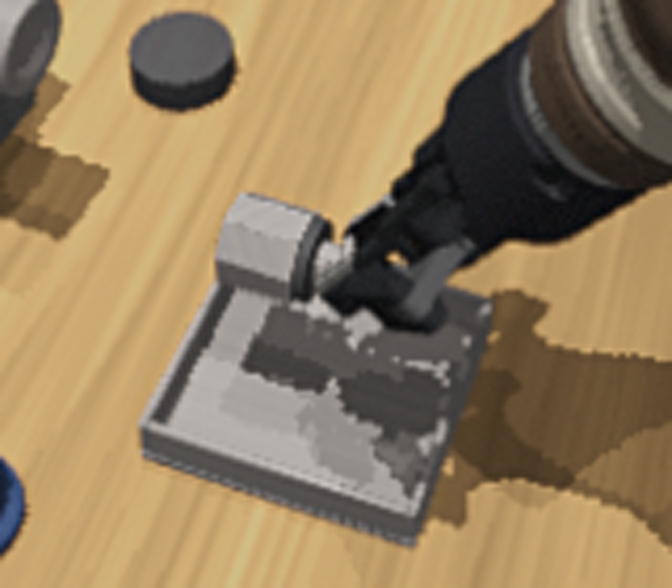

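View pics/t17.png

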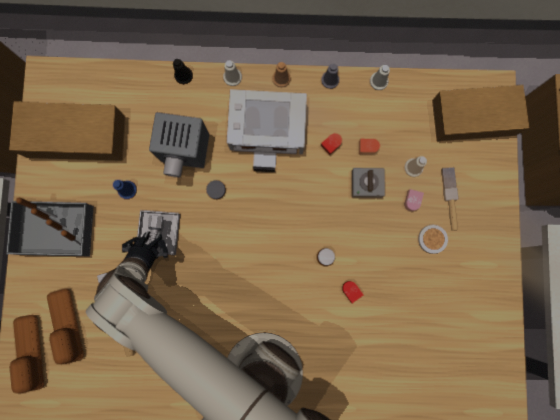

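Call:
{"name": "apply_moves", "arguments": {
  "rows": [
    [0, 0, -20, 0, 0, 0, 1],
    [0, 0, -20, 0, 0, 0, 1],
    [0, 0, -12, 0, 0, 0, 1],
    [0, 0, -5, 0, 0, 0, 1],
    [0, 0, -1, 0, 0, 0, 1],
    [0, 0, 0, 0, 0, 0, 1],
    [0, 0, 0, 0, 0, 0, 1]
  ]
}}

```text
time: 46.58
ee_pos: [0.3994, 0.3378, 0.0405]
tcp_rot: [180.0, 34.9, 174.1]
wrist_force: [0.7, -0.3, -0.7]
opening: 0.025
```

Call:
{"name": "apply_moves", "arguments": {
  "rows": [
    [0, 0, -2, 0, 0, 0, 1],
    [0, 0, -1.5, 0, 0, 0, 1],
    [0, 0, 0, 0, 0, 0, 1],
    [0, 0, 0, 0, 0, 0, 1]
  ]
}}

```text
time: 47.08
ee_pos: [0.3993, 0.3376, 0.0365]
tcp_rot: [-180.0, 34.9, 174.1]
wrist_force: [0.1, 0.1, -0.1]
opening: 0.0253
```

```bash
python3 -c "
from st import *
snap('side','s18.png')
t=cv2.imread('pics/s18.png');cv2.imwrite('pics/s18c.png',cv2.resize(t[270:410,190:350],None,fx=4.2,fy=4.2,interpolation=cv2.INTER_CUBIC))
"
```

```text
(no output)
```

View pics/s18c.png

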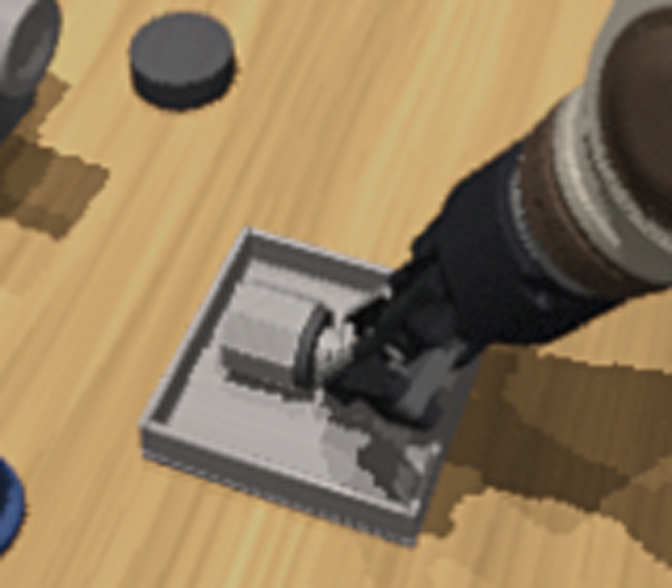

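Inside the dish and nearly down. Lowering another 1.5 mm, then releasing slowly to a modest opening.

Call:
{"name": "apply_moves", "arguments": {
  "rows": [
    [0, 0, -1.5, 0, 0, 0, 1],
    [0, 0, 0, 0, 0, 0, 1],
    [0, 0, 0, 0, 0, 0, 0.6],
    [0, 0, 0, 0, 0, 0, 0.4],
    [0, 0, 0, 0, 0, 0, 0.4],
    [0, 0, 0, 0, 0, 0, 0.4],
    [0, 0, 0, 0, 0, 0, 0.4]
  ]
}}

```text
time: 48.0
ee_pos: [0.3992, 0.3375, 0.0349]
tcp_rot: [-180.0, 34.9, 174.1]
wrist_force: [-0.2, 0.3, 0.2]
opening: 0.0508
```

Call:
{"name": "apply_moves", "arguments": {
  "rows": [
    [-4, 0, 8, 0, 0, 0, 0.4],
    [-8, 0, 15, 0, 0, 0, 0.4],
    [-8, 0, 25, 0, 0, 0, 0.4],
    [0, 0, 40, 0, 0, 0, 0.4],
    [0, 0, 50, 0, 0, 0, 0.4],
    [0, 0, 50, 0, 0, 0, 0],
    [0, 0, 0, 0, 0, 0, 0]
  ]
}}

```text
time: 48.88
ee_pos: [0.3799, 0.3388, 0.2282]
tcp_rot: [179.6, 35.1, 173.9]
wrist_force: [0.3, -0.0, 0.7]
opening: 0.0842
```

```bash
python3 -c "
from st import *
st2(-6,90,(.587,-.3113,.15))
snap('side','s19.png');snap('top','t19.png')
t=cv2.imread('pics/s19.png');cv2.imwrite('pics/s19c.png',cv2.resize(t[270:410,190:350],None,fx=4.2,fy=4.2,interpolation=cv2.INTER_CUBIC))
t=cv2.imread('pics/t19.png');cv2.imwrite('pics/t19c.png',cv2.resize(t[80:280,100:340],None,fx=3,fy=3,interpolation=cv2.INTER_CUBIC))
"
```

```text
t 48.875 [ 57.3 -20.  -20.7  71.5 -30.7  58.4] [0.3799 0.3388 0.2282]
[[-0.813  0.103  0.573]
 [ 0.087  0.995 -0.054]
 [-0.575  0.006 -0.818]]
rotvec to go [ 3.29 34.96 -0.  ] mm [ 207.1 -650.1  -78.2]
```

View pics/s19c.png

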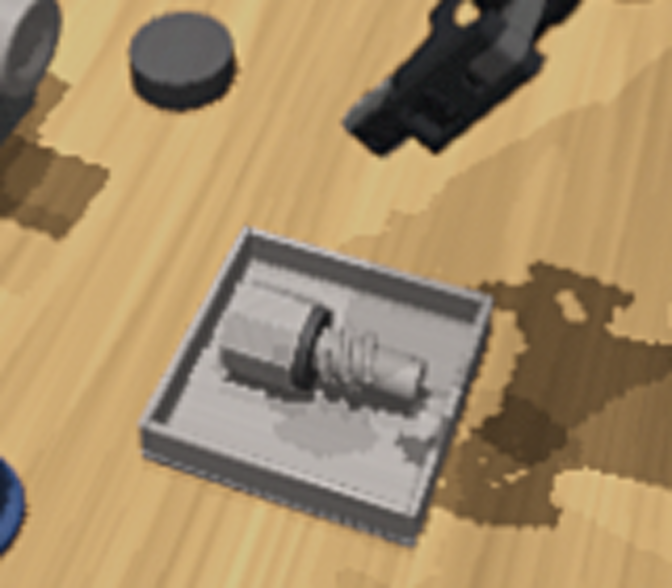

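View pics/t19c.png

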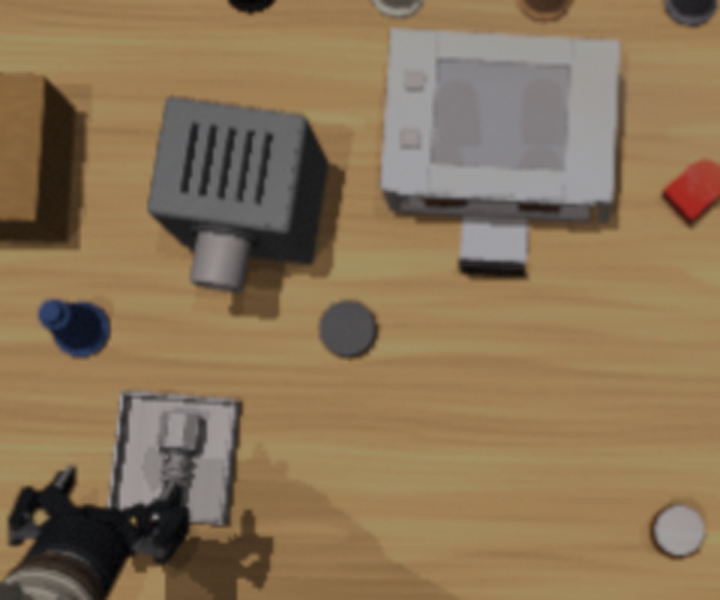

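```bash
python3 -c "
from h import *
P=cp([(493,265)],3,100,80,.048);print('handle',P)
# hood front edge lower, tray rear edge px
s=cv2.imread('pics/s19.png');cv2.imwrite('pics/s19d.png',cv2.resize(s[180:290,130:330],None,fx=4,fy=4,interpolation=cv2.INTER_CUBIC))
"
```

```text
handle [[0.6250828  0.01489988]]
```

View pics/s19d.png

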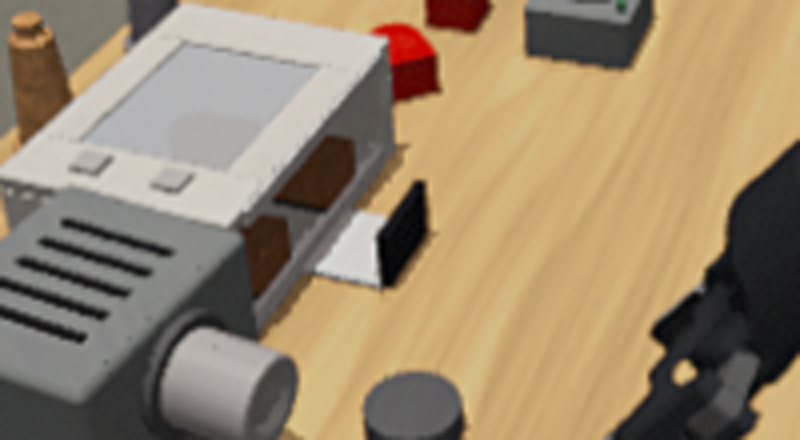

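Call:
{"name": "apply_moves", "arguments": {
  "rows": [
    [7, -20, 0, 0.82, 8.74, 0, 0],
    [10, -30, 0, 0.82, 8.74, 0, 0],
    [10, -40, 0, 0.82, 8.74, 0, 0],
    [14, -45, 0, 0.82, 8.74, 0, 0],
    [14, -45, 0, 0, 0, 1, 0],
    [14, -45, 0, 0, 0, 1, 0],
    [14, -45, 0, 0, 0, 1, 0],
    [14, -45, 0, 0, 0, 1, 0],
    [14, -45, 0, 0, 0, 1, 0],
    [14, -45, 0, 0, 0, 1, 0],
    [14, -45, 0, 0, 0, 0.5, 0],
    [14, -45, 0, 0, 0, 0, 0],
    [14, -45, 0, 0, 0, 0, 0],
    [14, -45, 0, 0, 0, 0, 0],
    [14, -45, 0, 0, 0, 0, 0],
    [12, -25, 0, 0, 0, 0, 0],
    [0, 0, 0, 0, 0, 0, 0]
  ]
}}

```text
time: 51.1
ee_pos: [0.5859, -0.3187, 0.2199]
tcp_rot: [-179.8, -0.4, -179.4]
wrist_force: [-0.4, -0.2, 0.5]
opening: 0.0855
```

```bash
python3 -c "
from st import *
st2(0.5,90,(.5873,-.3113,.079))
"
```

```text
t 51.1 [-28.4  21.7  26.8  95.3  -0.4 -29. ] [ 0.5859 -0.3187  0.2199]
[[-1.    -0.011 -0.007]
 [-0.011  1.    -0.004]
 [ 0.007 -0.004 -1.   ]]
rotvec to go [ 0.22 -0.42 -0.11] mm [   1.4    7.4 -140.9]
```

Call:
{"name": "apply_moves", "arguments": {
  "rows": [
    [1.4, 7, -30, 0, 0, 0, 0],
    [0, 0.4, -40, 0, 0, 0, 0],
    [0, 0, -30, 0, 0, 0, 0],
    [0, 0, 0, 0, 0, 0, 0]
  ]
}}

```text
time: 51.6
ee_pos: [0.5859, -0.3083, 0.1197]
tcp_rot: [-179.8, -0.5, -179.2]
wrist_force: [-0.5, 0.1, -0.1]
opening: 0.0852
```

```bash
python3 -c "
from st import *
st2(0.5,90,(.5873,-.3113,.079))
snap('side','s20.png')
t=cv2.imread('pics/s20.png');cv2.imwrite('pics/s20c.png',cv2.resize(t[110:220,220:360],None,fx=5,fy=5,interpolation=cv2.INTER_CUBIC))
"
```

```text
t 51.6 [-27.6  20.2  13.8  83.9  -0.4 -28.4] [ 0.5859 -0.3083  0.1197]
[[-1.    -0.013 -0.009]
 [-0.013  1.    -0.003]
 [ 0.009 -0.003 -1.   ]]
rotvec to go [ 0.16 -0.51 -0.26] mm [  1.4  -3.  -40.7]
```

View pics/s20c.png

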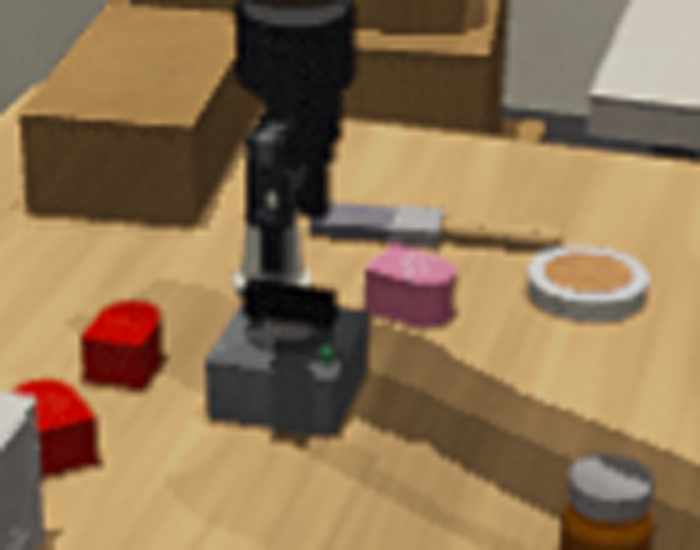

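Call:
{"name": "apply_moves", "arguments": {
  "rows": [
    [1.4, -3, -20, 0, -0.5, -0.3, 0],
    [0, 0, -19, 0, 0, 0, 0],
    [0, 0, 0, 0, 0, 0, 0],
    [0, 0, 0, 0, 0, 0, 0],
    [0, 0, 0, 0, 0, 0, 1],
    [0, 0, 0, 0, 0, 0, 1],
    [0, 0, 0, 0, 0, 0, 1],
    [0, 0, 0, 0, 0, 0, 1],
    [0, 0, 0, 0, 0, 0, 1],
    [0, 0, 0, 0, 0, 0, 1]
  ],
  "grip_force": 40
}}

```text
time: 52.9
ee_pos: [0.5891, -0.3124, 0.0842]
tcp_rot: [-179.7, 0.3, -179.5]
wrist_force: [-0.8, 5.1, 3.4]
opening: 0.0134
```

Call:
{"name": "apply_moves", "arguments": {
  "rows": [
    [0, 0, 0, 0, 0, -8, 1],
    [0, 0, 0, 0, 0, -10, 1],
    [0, 0, 0, 0, 0, -10, 1],
    [0, 0, 0, 0, 0, -10, 1],
    [0, 0, 0, 0, 0, -10, 1],
    [0, 0, 0, 0, 0, -10, 1],
    [0, 0, 0, 0, 0, -6, 1],
    [0, 0, 0, 0, 0, 0, 1],
    [0, 0, 0, 0, 0, 0, 1]
  ]
}}

```text
time: 54.02
ee_pos: [0.5901, -0.3107, 0.0842]
tcp_rot: [-179.9, 0.1, 116.6]
wrist_force: [3.0, 12.9, 3.4]
opening: 0.0128
```

```bash
python3 -c "
from st import *
o=get_obs();print(o['tcp_rot'],o['torque'],o['wrist_force'],o['q'].round(1))
"
```

```text
[-1.79867274e+02  1.37076942e-01  1.16553089e+02] [ 2.71277202 -0.7018714   0.20852505] [ 3.04869164 12.94716753  3.40787098] [-27.7  20.9  10.7  79.8  -0.2  35.8]
```

Call:
{"name": "apply_moves", "arguments": {
  "rows": [
    [0, 0, 0, 0, 0, -3, 1],
    [0, 0, 0, 0, 0, -3, 1],
    [0, 0, 0, 0, 0, -2, 1],
    [0, 0, 0, 0, 0, 0, 1],
    [0, 0, 0, 0, 0, 0, 1]
  ]
}}

```text
time: 54.65
ee_pos: [0.5902, -0.3106, 0.0843]
tcp_rot: [-179.9, 0.1, 108.7]
wrist_force: [4.2, 13.1, 4.1]
opening: 0.0132
```

```bash
python3 -c "
from st import *
o=get_obs();print(o['tcp_rot'],o['torque'],o['wrist_force'],o['q'].round(1))
snap('side','s21.png')
t=cv2.imread('pics/s21.png');cv2.imwrite('pics/s21c.png',cv2.resize(t[110:220,220:360],None,fx=5,fy=5,interpolation=cv2.INTER_CUBIC))
"
```

```text
[-1.79850392e+02  1.26385800e-01  1.08663325e+02] [ 2.68032398 -0.75000042  1.35772713] [ 4.23102612 13.13491727  4.062343  ] [-27.7  20.9  10.8  79.9  -0.2  43.7]
```

View pics/s21c.png

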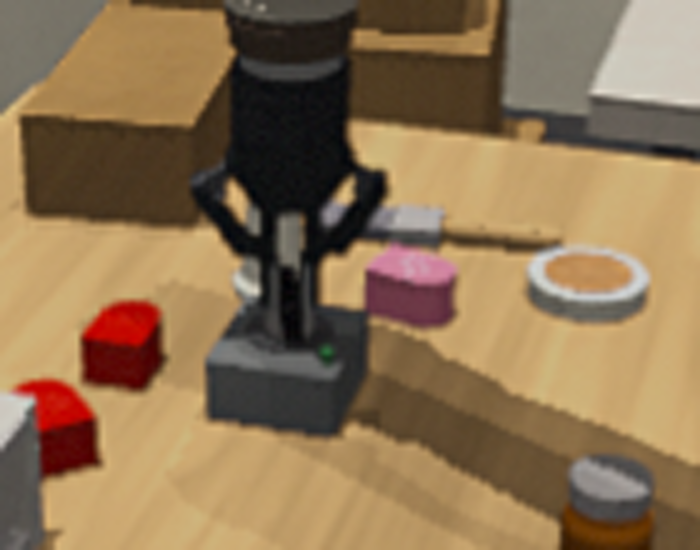

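Torque rose from 0.21 to 1.36 N m over the last few degrees, so the key is at its stop. I release it and lift.

Call:
{"name": "apply_moves", "arguments": {
  "rows": [
    [0, 0, 0, 0, 0, 3, 1],
    [0, 0, 0, 0, 0, 0, 0],
    [0, 0, 0, 0, 0, 0, 0],
    [0, 0, 0, 0, 0, 0, 0],
    [0, 0, 0, 0, 0, 0, 0],
    [0, 0, 20, 0, 0, 0, 0],
    [0, 0, 40, 0, 0, 0, 0],
    [0, 0, 50, 0, 0, 0, 0],
    [-45, 0, 40, 0, 0, 0, 0],
    [-55, 0, 0, 0, 0, 0, 0],
    [-55, 0, 0, 0, 0, 0, 0],
    [-55, 0, 0, 0, 0, 0, 0],
    [0, 0, 0, 0, 0, 0, 0],
    [0, 0, 0, 0, 0, 0, 0]
  ]
}}

```text
time: 56.45
ee_pos: [0.3793, -0.3134, 0.2354]
tcp_rot: [-179.7, 0.4, 111.4]
wrist_force: [0.6, 0.5, 0.5]
opening: 0.0854
```

```bash
python3 -c "
from st import *
snap('side','s22.png');snap('top','t22.png')
t=cv2.imread('pics/s22.png');cv2.imwrite('pics/s22c.png',cv2.resize(t[130:330,130:360],None,fx=3,fy=3,interpolation=cv2.INTER_CUBIC))
t=cv2.imread('pics/t22.png');cv2.imwrite('pics/t22c.png',cv2.resize(t[80:270,130:460],None,fx=2.4,fy=2.4,interpolation=cv2.INTER_CUBIC))
"
```

```text
(no output)
```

View pics/s22c.png

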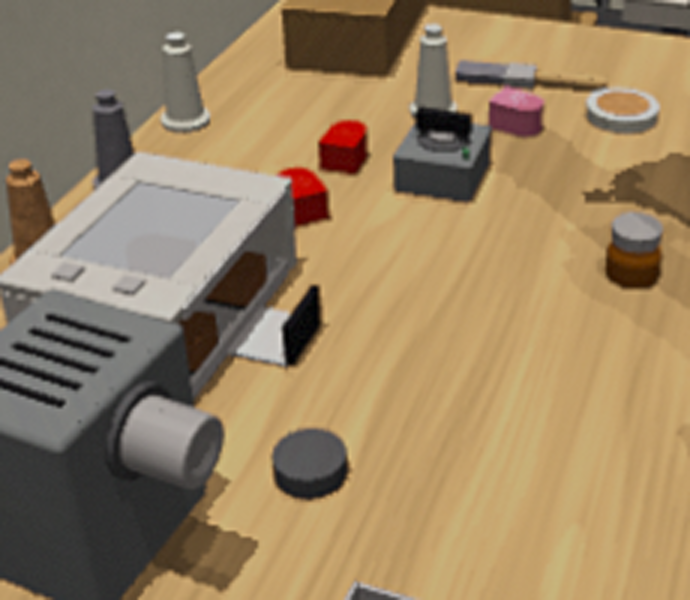

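View pics/t22c.png

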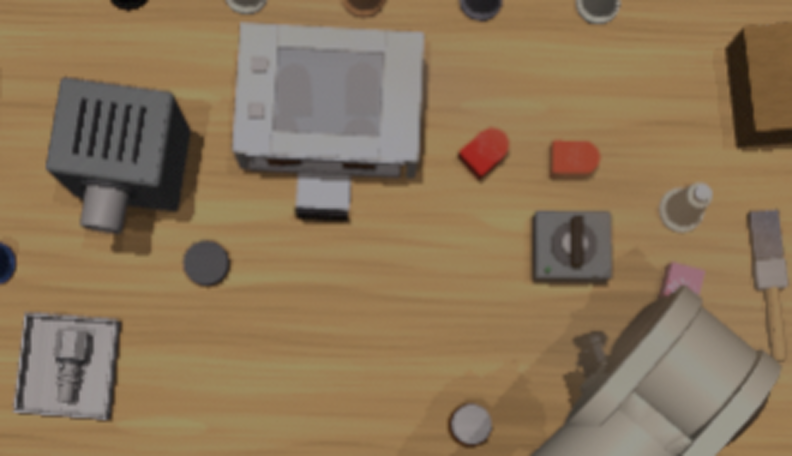

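The plug lies in the dish at crop (70,365), the tray is home with its heels standing, and the key is back along its box. The other things are where they were.

```bash
python3 -c "
from workcell import *
print(job_done())"
```

```text
the job is handed in; nothing more can be done
None
```

I handed the job in at about 56 s of the 192 s. All four heels stand rubber side down in the tray, the tray is home in the hood, and the plug lies level inside the dish. The key was turned to its stop and sprang back, as the last step.

**What went wrong:** I unscrewed the plug about 225 degrees and let go, planning to grip it again from above. It came out with the retreating fingers and dropped about 10 cm onto the bench under the neck. I picked it up there by its shank and laid it in the dish.

**Last checks:**
- **Tray:** it stopped against the back with its handle at x 0.6264 by the arm (0.6263 expected). The camera put the handle at 0.625 afterwards.
- **Heels:** the window and the open front show them still upright.
- **Key:** the torque rose from 0.21 to 1.36 N m at the stop. The last pictures show the bar back along its rest direction.
- **Other things:** in the last pictures the jar, tin, cones, brush, tape and the red and pink look-alikes looked unmoved. The arm partly hid the right-hand side in the top view.

**Disagreements:** before entry the tray sat about 4 mm off the hood's centre line, so I corrected it. The shank's grip opening read 25 mm where 30 was given, likely because the pads sat between the threads and the tip.

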